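Restock the bolted knob carousel and run it once past the camera

TASK

Restock the inspection carousel: leave the knobs that are in it and stand a spare knob upright in each of its empty pockets while it is still bolted. Then lift the bolt over its ridge, slide it fully out and let it drop behind the ridge, turn the carousel by its crank through exactly one full turn so that every knob passes the camera, and finally lift and slide the bolt fully home again so that it drops and locks. Stand the spares that are left over in the shallow tray, and leave the other things alone.

Things in the scene. Friction and masses are not known exactly. Their poses are not given: they have to be found in the camera images.
- carousel: the carousel's fixed stand, a dark round foot; origin on the rotor's axis at worktop height, z up. On its -x side (towards the robot and to its left) a bolt track sticks out, 30 mm wide, 76 to 130 mm off the axis, deck 14 mm above the worktop; on its +x side, 112 mm off the axis, a fixed inspection camera 49 mm tall. The crank grip is its highest part
- rotor (a joint): turn of the rotor about the vertical axis, rad: 0 at the start, counter-clockwise from above positive, counts on past full turns; turns either way when the bolt is drawn and stays where it is left (friction 0.05 N m). A plain metal disc, 140 mm across, top 15 mm above the worktop, with four ring-shaped pockets and a crank on its hub (18 mm thick, 49 mm tall)
- pocket1 (a point): centre of the floor of pocket 1 of the four on the rotor (turns with it), 15 mm above the worktop, 50 mm from the axis: a low ring 34 mm inside, 39 mm outside, its lip 5 mm above the floor; neighbouring pockets are 59 mm apart. A pocket is empty if no knob stands in it
- pocket2 (a point): centre of the floor of pocket 2 of the four on the rotor (turns with it), 15 mm above the worktop, 50 mm from the axis: a low ring 34 mm inside, 39 mm outside, its lip 5 mm above the floor; neighbouring pockets are 59 mm apart. A pocket is empty if no knob stands in it
- pocket3 (a point): centre of the floor of pocket 3 of the four on the rotor (turns with it), 15 mm above the worktop, 50 mm from the axis: a low ring 34 mm inside, 39 mm outside, its lip 5 mm above the floor; neighbouring pockets are 59 mm apart. A pocket is empty if no knob stands in it
- pocket4 (a point): centre of the floor of pocket 4 of the four on the rotor (turns with it), 15 mm above the worktop, 50 mm from the axis: a low ring 34 mm inside, 39 mm outside, its lip 5 mm above the floor; neighbouring pockets are 59 mm apart. A pocket is empty if no knob stands in it
- crank_grip (a point): centre of the top face of the crank's upright round black grip: 14 mm diameter, from 49 to 84 mm above the worktop, 38 mm from the rotor's axis, on the bolt's side at the start; goes round with the rotor. Pinched from above, clear over the knobs (tops 31 mm above the worktop), it can be led round in a circle without turning the hand: it is a sleeve that spins on its own pin
- bolt_grip (a point): centre of the top face of the bolt's black upright grip plate: 12 mm thick across the bolt (the stand's y), 22 mm along it (the stand's x), 36 mm tall above the steel bolt; its top is 68 mm above the worktop when the bolt is down, 92 mm from the rotor's axis when the bolt is home and 27 mm more when fully drawn. Pinch it across the 12 mm
- bolt_out (a joint): travel of the bolt outwards from the rotor (along the stand's -x), m: 0 home, 0.027 fully drawn. Home, its 10 mm round nose sits between two upright round pins on the rim, 16 mm apart clear; it enters with the rotor within 0.04 rad of a whole turn. A 9 mm ridge blocks its foot: it passes only when lifted 10 mm or more, and drops down below 0.0035 and beyond 0.0235
- bolt_lift (a joint): how far the bolt is lifted, m: 0 = down, 0.016 = highest stop; it falls by its own weight (0.2 kg) when let go, unless it stands on the ridge (then 0.009)
- knob1: grey control knob, 26 mm diameter, 16 mm tall, 12 g, that stands in a pocket at the start (absent in some starts); origin at the centre of its underside, z up
- knob2: grey control knob, 26 mm diameter, 16 mm tall, 12 g, that stands in a pocket at the start (absent in some starts); origin at the centre of its underside, z up
- knob3: grey control knob, 26 mm diameter, 16 mm tall, 12 g, that stands in a pocket at the start (absent in some starts); origin at the centre of its underside, z up
- knob4: grey control knob, 26 mm diameter, 16 mm tall, 12 g, that stands in a pocket at the start (absent in some starts); origin at the centre of its underside, z up
- spare1: spare grey control knob, the same: 26 mm diameter, 16 mm tall, 10 to 17 g, on the worktop between the robot and the carousel at the start; origin at the centre of its underside, z up
- spare2: spare grey control knob, the same: 26 mm diameter, 16 mm tall, 10 to 17 g, on the worktop between the robot and the carousel at the start; origin at the centre of its underside, z up
- spare3: spare grey control knob, the same: 26 mm diameter, 16 mm tall, 10 to 17 g, on the worktop between the robot and the carousel at the start; origin at the centre of its underside, z up
- spare4: spare grey control knob, the same: 26 mm diameter, 16 mm tall, 10 to 17 g, on the worktop between the robot and the carousel at the start; origin at the centre of its underside, z up
- tray: shallow fixed steel tray for left-over spares, 70 mm (its x) by 56 mm (its y) outside, walls 3 mm thick, rim 8 mm and floor 3 mm above the worktop, right of the bolt; origin at the centre of its underside. It holds two knobs side by side along its x
- pump: solder sucker, a blue and white rod 159 mm long, 23 mm tall, lying behind the carousel, a bystander; origin at the centre of its underside
- stub: short dark screwdriver, 67 mm long, 14 mm thick, lying right of the carousel, a bystander; origin at the centre of its underside
- pot: potentiometer, blue, 24x19x34 mm, standing between tray and carousel, a bystander; origin at the centre of its underside
- the_arm_lamp: the hanging work lamp, fixed (this is only its mounting point). Its black head, 170 mm wide, hangs 0.46 to 0.69 m above the worktop, at x 0.23 to 0.40, y -0.21 to -0.04, right of the work; its arm runs back from there, at 0.55 to 0.69 m, past x 0.85, y 0.09. The robot's links must not strike it: cross it with the arm drawn up and back, and work to its left
Things that resemble listed ones, but are neither listed nor needed, are in the scene too. What is shaped like the spare1 but black is not meant.

How it is judged:
By the outcome, as a careful person would: the job done as asked, in the order asked, and still so for the second after the job is handed in, with the robot touching nothing.
Of knob1, knob2, knob3, knob4 only 1 to 2 are there at a start; the rules pass over those that are not, and their reading is None.
At some moment in a run one of spare1, spare2, spare3, spare4 may be knocked a few centimetres aside while the robot is not near it.
It also fails if it takes over 200 s, if anything falls off the work surface, if the arm or the gripper's body presses on something with over 40 N, if the wrist force passes 120 N, or if a joint passes its speed limit or range.

ROBOT

A 6-joint arm with a two-finger parallel gripper is mounted at the origin on a cart in front of the work surface, level with it; the furniture and walls round the work are solid. World frame = base frame: x ahead of the robot, y to its left, z up, the work surface at z = 0. Lengths are in mm, angles in rad, forces in N, time in s.
With the tool pointing down it reaches from about 400 to 925 mm from the base axis. Payload 12.5 kg.
Tool frame: the origin (TCP) lies midway between the tips of the shut fingers; the grasp point (between the pads) lies 19 mm behind it (env.tcp_to_grasp is the distance from the TCP to the grasp point, in mm); z points along the fingers, y is the line along which they close (so a half turn about z gives the same grasp; the last joint's range is limited). The gripper opens to 95 mm and grips with 3 to 60 N. Pads are 20 mm wide; open, the fingers measure 119 mm over their backs; the gripper's body (75 mm by 180 mm) begins 59 mm behind the grasp point.
Start: joints at [1.076, 0.491, 1.559, -0, 1.092, -0.106], TCP at [236.909, 578.378, 214.661] pointing down, gripper open.
Joint ranges: [-3.1, 3.1], [-0.84, 2.19], [0.05, 2.79], [-1.13, 4.28], [0.06, 2.93], [-2.69, 2.69]. Speed limits (rad/s): [2.22, 2.22, 2.79, 3.14, 3.14, 3.14].

INTERFACE

Orientations are given as [roll, pitch, yaw] about the fixed x, y, z axes, in that order (R = Rz(yaw) Ry(pitch) Rx(roll)).
In Python, from cell import env gives the robot as it stands. The module is installed in compiled form; this text tells all that it offers.
- The arm moves only by the tool step_arm, never from a script. Its argument "plan" is a list that holds one entry, the list of rows, each a list of 5 numbers: the shift along the tool's x, y, z in mm, then the turn about the tool's z in degrees, then the opening, from -1 (shut) to 1 (fully open). A call has 1 to 8 rows; each row is the pose to reach, as a shift and turn from the pose commanded when the call began, along the tool's axes at that moment; what a row does not reach only later rows make up. A row lasts 1/12 s, in which the tool goes at most 41.7 mm and 7.16 degrees, less where a joint would pass 70% of its speed; a pose out of reach is approached as far as the arm can. A call with a gripper value outside its range is refused whole. The fingers move at their own pace and stop on an object; the grip force is fixed at half the most. Time passes only in rows, so rows that repeat a pose let the fingers close. It gives the time, the measured TCP pose, the force, the opening and the grip force at its end, in the units of the state.
- env.state(): the state, without advancing time (a new reading comes with each control period).
- env.read_camera(name): name is "side" or "top" or "wrist"; returns the picture (400x640x3 uint8, blue, green, red); there is no depth.
- env.get_calibration(name): a dict with "K" (3x3 intrinsics, pixels), "extrinsics" (4x4, takes a point from world to camera coordinates). Camera axes: x right, y up, looking along -z (the intrinsics and any distortion apply to the point x, -y, -z); pixel columns grow to the right and rows downward; lengths in mm; the calibration is good to about 2 mm. A picture is of the moment at which its call begins: read the wrist's pose just before it. get_calibration takes no time and is no camera call; for the wrist camera it gives the pose at the moment of the call.
- env.job_done(): hands the job in; it is judged then, once.
The state is a dict: "t": time; "joints": joint angles; "qvel": joint speeds; "tau": joint torques, N m; "eef_pos": TCP position; "tcp_rot": TCP orientation; "ft_force": force on the tool from outside, world axes, zero at the start; "moment": the same for the moment, N m; "opening": opening from 0.0 (shut) to 1.0 (fully open); "grip_force": force on a finger pad.
Only numpy, scipy, OpenCV 4.12 (cv2) and the standard library are available. Lean on these libraries where they do the work, as an engineer would, in place of code of your own. Each camera call takes 0.05 s, during which the arm holds its last target. There are 200 camera calls.

## Working session

There is one attempt and no reset: what is moved stays moved. The work goes in short steps, Python scripts to look and compute and a tool call to move; the robot and the scene stay as the last step left them, time stands still between calls to the robot, and variables do not carry over. Pictures are saved under pics/ and viewed, at most 14 in all, crops included, and the job is handed in when it is done.

Besides the shell and the picture viewer there is one more tool, called after ">>>" as name(argument=value, ...), one argument or row to a line, values as JSON. step_arm: Moves the arm, as the interface text tells. Its arguments: {"type":"object","properties":{"plan":{"type":"array"}},"required":["plan"]}

```bash
mkdir -p pics; cat > h.py <<'E'
import numpy as np, cv2
from cell import env
def ray(name,uv,z,cal=None):
    c=cal or env.get_calibration(name);K=np.array(c["K"]);E=np.array(c["extrinsics"])
    R=E[:3,:3];t=E[:3,3];o=-R.T@t
    d=np.linalg.inv(K)@np.array([uv[0],uv[1],1.]);d=R.T@(d*[1,-1,-1])
    return o+d*(z-o[2])/d[2]
def proj(name,p,cal=None):
    c=cal or env.get_calibration(name);K=np.array(c["K"]);E=np.array(c["extrinsics"])
    q=(E@np.r_[p,1.])[:3]*[1,-1,-1];q=K@q;return q[:2]/q[2]
E
python3 - <<'E'
from h import *
for n in("top","side","wrist"):
    c=env.get_calibration(n);print(n,{k:np.round(v,3).tolist() if k!='extrinsics' else (-np.array(v)[:3,:3].T@np.array(v)[:3,3]).round(0).tolist() for k,v in c.items()})
    cv2.imwrite(f"pics/{n}0.png",env.read_camera(n))
print(env.state())
E
```

```text
top {'K': [[519.793, 0.0, 322.257], [0.0, 519.793, 201.083], [0.0, 0.0, 1.0]], 'extrinsics': [369.0, 112.0, 991.0]}
side {'K': [[444.64, 0.0, 316.319], [0.0, 444.64, 201.616], [0.0, 0.0, 1.0]], 'extrinsics': [104.0, 776.0, 582.0]}
wrist {'K': [[317.543, 0.0, 323.802], [0.0, 317.543, 196.334], [0.0, 0.0, 1.0]], 'extrinsics': [162.0, 609.0, 384.0]}
{'t': 0.15, 'joints': array([ 1.07638907e+00,  4.91382826e-01,  1.55928761e+00,  2.66242997e-05,
        1.09166486e+00, -1.05607117e-01]), 'qvel': array([-0.00096819, -0.0014061 , -0.00130818,  0.00244762,  0.00031455,
        0.00046552]), 'tau': array([ 6.21897379e-04, -6.12896562e+01, -2.58278024e+01,  6.92095771e-02,
        4.73562127e-02, -7.09203960e-05]), 'eef_pos': array([236.82643494, 578.22371826, 214.22728483]), 'tcp_rot': array([-3.14085664e+00, -1.01767575e-04,  2.75278019e+00]), 'ft_force': array([ 0.79735221,  0.50999731, -0.14108741]), 'moment': array([-0.04262742,  0.01064501,  0.00355772]), 'grip_force': 0.0, 'opening': 1.0011786228009045}
```

View pics/top0.png

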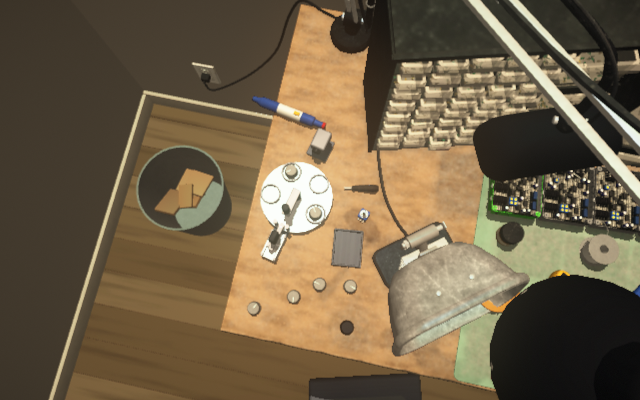

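View pics/side0.png

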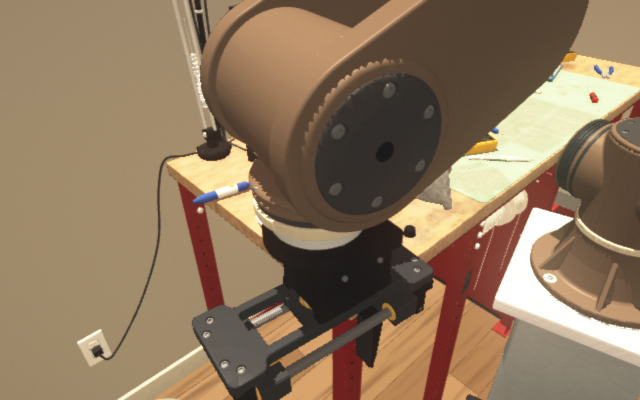

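The top view shows the carousel at about (297,198), the bolt at (273,243) and the tray at (348,249). Spares are at about (254,308), (293,297), (319,285) and (350,286), with a black lookalike at (347,327). In the side view the arm hides the scene. Next I'll zoom in on the top view and measure.

```bash
python3 - <<'E'
from h import *
im=cv2.imread("pics/top0.png")
cv2.imwrite("pics/top0c.png",cv2.resize(im[145:345,225:405],None,fx=3,fy=3,interpolation=cv2.INTER_CUBIC)[:600])
for n,uv,z in [("s",(254,308),16),("s",(293,297),16),("s",(319,285),16),("s",(350,286),16),("car",(297,198),15),("bolt",(272,243),68),("tray",(348,249),8),("k",(291,172),31),("k",(316,213),31),("pot",(364,215),34)]: print(n,uv,ray("top",uv,z).round(0))
print(proj("top",[237,578,214]))
hsv=cv2.cvtColor(im,cv2.COLOR_BGR2HSV)
m=((hsv[...,1]<60)&(hsv[...,2]>70)).astype(np.uint8)
n,l,s,c=cv2.connectedComponentsWithStats(m[150:340,225:405])
for a,b in zip(s[1:],c[1:]):
    if a[4]>25: print(a+[225,150,0,0,0],b+[225,150])
E
```

```text
s (254, 308) [388. 242.  16.]
s (293, 297) [405. 170.  16.]
s (319, 285) [424. 121.  16.]
s (350, 286) [419.  64.  16.]
car (297, 198) [592. 155.  15.]
bolt (272, 243) [499. 201.  68.]
tray (348, 249) [489.  63.   8.]
k (291, 172) [639. 164.  31.]
k (316, 213) [557. 120.  31.]
pot (364, 215) [548.  30.  34.]
[ -2.01652932 428.9384863 ]
[307 150   7   5  26] [309.73076923 152.15384615]
[ 260  162   73   99 4424] [293.68105787 201.91003617]
[358 208  12  13  85] [363.44705882 213.87058824]
[ 332  229   31   38 1017] [346.94100295 247.74041298]
[376 239  29  46 775] [390.9883871  259.64645161]
```

View pics/top0c.png

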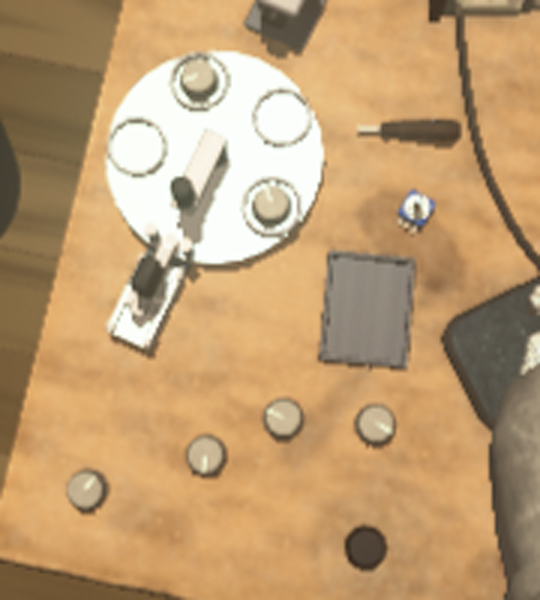

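View pics/wrist0.png

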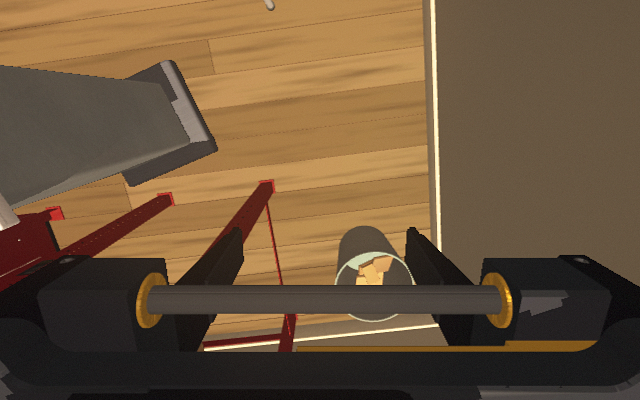

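The crop shows rings with knobs at crop (199,78) and (271,206), and empty ones at (137,147) and (282,117). Since 59 mm spacing on a 50 mm radius is 72°, the pockets should sit at ±36° and ±108° from the stand's +x. The wrist view shows only floor. I'll fit circles next.

```bash
cat >> h.py <<'E'
def go(tgt,yaw=None,s=None):
    """shift in tool axes (x,y,z mm) and turn (deg) to reach TCP tgt / yaw(rad)"""
    from scipy.spatial.transform import Rotation as Ro
    s=s or env.state();R=Ro.from_euler("xyz",s["tcp_rot"]).as_matrix()
    d=R.T@(np.array(tgt)-s["eef_pos"])
    t=0 if yaw is None else -np.degrees((yaw-s["tcp_rot"][2]+np.pi)%(2*np.pi)-np.pi)
    return np.r_[d,t].round(1)
E
python3 - <<'E'
from h import *
from scipy.optimize import least_squares
im=cv2.imread("pics/top0.png");F=6
c=cv2.resize(im[145:345,225:405],None,fx=F,fy=F,interpolation=cv2.INTER_CUBIC)
g=cv2.GaussianBlur(cv2.cvtColor(c,cv2.COLOR_BGR2GRAY),(0,0),3)
full=lambda p:((np.array(p)+.5)/F-.5+[225,145])
def near(crop3,rlo,rhi):
    x,y=np.array(crop3)*2;x0,y0=int(x)-75,int(y)-75
    x0=max(x0,0);y0=max(y0,0)
    r=cv2.HoughCircles(g[y0:y0+150,x0:x0+150],cv2.HOUGH_GRADIENT,1,200,param1=60,param2=8,minRadius=rlo,maxRadius=rhi)
    return None if r is None else (full(r[0,0,:2]+[x0,y0]),r[0,0,2])
for n in [(87,490),(207,455),(283,417),(376,424),(199,78),(271,206)]:
    r=near(n,30,48); z=16 if n[1]>300 else 31
    if r: print(n,r,ray("top",r[0],z).round(1))
P=[]
for n in [(199,82),(271,208),(137,147),(282,117)]:
    r=near(n,50,68); 
    if r: q=ray("top",r[0],20);P.append(q[:2]);print("ring",n,r,q.round(1))
ang=[36,-108,108,-36]
P=np.array(P)
f=lambda v:np.ravel([v[:2]+50*np.array([np.cos(v[2]+np.radians(a)),np.sin(v[2]+np.radians(a))])-p for a,p in zip(ang,P)])
s=least_squares(f,[592,155,-.45]);print(s.x,np.degrees(s.x[2]),s.fun.round(1))
m=(cv2.inRange(c,(225,225,225),(255,255,255)))
m=cv2.morphologyEx(m,cv2.MORPH_OPEN,np.ones((25,25)))
cc=max(cv2.findContours(m,0,2)[0],key=cv2.contourArea);e=cv2.minEnclosingCircle(cc);print("disc",ray("top",full(e[0]),15),e[1])
for p in [(328,253),(415,258),(408,367),(321,358)]: print("tray",ray("top",full(np.array(p)*2),8).round(1))
for p in [(183,191),(149,276)]: print("grip",ray("top",full(np.array(p)*2),75).round(1))
E
```

```text
(87, 490) (array([253.16666667, 307.83333333]), np.float32(44.1)) [388.8 243.8  16. ]
(207, 455) (array([292.83333333, 296.33333333]), np.float32(33.8)) [405.8 170.2  16. ]
(283, 417) (array([318.83333333, 284.        ]), np.float32(32.2)) [425.8 121.1  16. ]
(376, 424) (array([349.83333333, 285.83333333]), np.float32(32.0)) [419.5  63.9  16. ]
(199, 78) (array([290.16666667, 171.83333333]), np.float32(43.0)) [639.9 165.2  31. ]
(271, 206) (array([315.        , 213.33333333]), np.float32(39.3)) [556.6 121.6  31. ]
ring (199, 82) (array([291.        , 172.33333333]), np.float32(57.9)) [641.9 164.2  20. ]
ring (271, 208) (array([315.33333333, 212.83333333]), np.float32(57.1)) [559.7 121.1  20. ]
ring (137, 147) (array([270.16666667, 193.83333333]), np.float32(59.1)) [601.3 205.8  20. ]
ring (282, 117) (array([318.5       , 183.16666667]), np.float32(54.0)) [617.5 112.1  20. ]
[ 5.93893094e+02  1.56346190e+02 -4.59060328e-01] -26.302219332998884 [ 1.3  0.5 -0.7 -0.5 -0.2  0.  -0.4 -0.1]
disc [593.39451519 156.79131946  15.        ] 215.47804260253906
tray [528.9  87.2   8. ]
tray [522.8  32.    8. ]
tray [454.   41.1   8. ]
tray [462.4  95.3   8. ]
grip [560.1 173.6  75. ]
grip [509.7 195.6  75. ]
```

```bash
python3 -c "
from h import *
print(go([388,242,120],2.6826))"
```

```text
[-267.4 -253.8   94.4    4. ]
```

>>> step_arm(
  plan=[
    [[-30, -30, 0, 1, 0], [-70, -65, 10, 4, 0], [-105, -100, 20, 4, 0], [-140, -130, 30, 4, 0], [-175, -165, 45, 4, 0], [-205, -195, 60, 4, 0], [-235, -225, 75, 4, 0], [-255, -243, 88, 4, 0]],
  ],
)

```text
t: 0.82
eef_pos: [368.9, 282.3, 138.2]
tcp_rot: [3.141, 0.0, 2.683]
ft_force: [1.2, -0.2, 0.5]
opening: 0.522
grip_force: 0.0
```

```bash
python3 - <<'E'
from h import *
s=env.state();print(s["eef_pos"],s["tcp_rot"],s["joints"].round(2),s["ft_force"],s["opening"])
cal=env.get_calibration("wrist")
cv2.imwrite("pics/w1.png",env.read_camera("wrist"))
for p in [(388,242,16),(405.8,170.2,16),(425.8,121.1,16),(419.5,63.9,16)]: print(proj("wrist",p,cal).round(0))
print(go([388,242,120],2.6826))
E
```

```text
[368.92223661 282.34805853 138.20091859] [3.14083002e+00 4.81709900e-04 2.68329214e+00] [ 0.51  0.37  2.03  0.    0.74 -0.6 ] [ 1.15363969 -0.18976275  0.45623438] 0.5224550528457619
[295. 225.]
[242. 268.]
[211. 302.]
[163. 317.]
[-31.9 -23.7  15.6  -0.1]
```

View pics/w1.png

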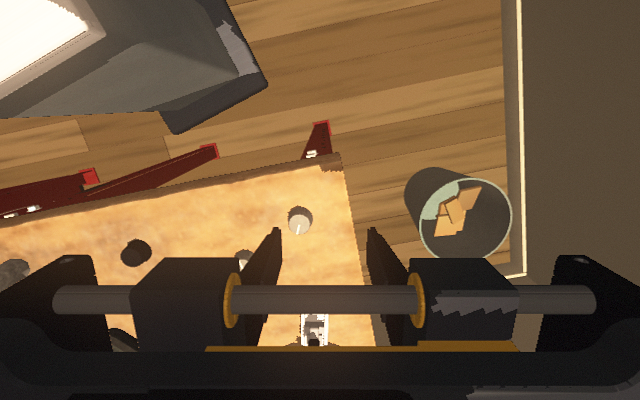

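The wrist view shows spare A at about (300,219), with the closing fingers either side of (320,240). I'll measure it.

```bash
cat >> h.py <<'E'
def knob(name,xyz,rad=26,z=None,im=None,lo=None):
    """Hough circle of a knob top (z) near the expected point"""
    cal=env.get_calibration(name); im=env.read_camera(name) if im is None else im
    z=xyz[2] if z is None else z
    u=proj(name,xyz,cal); pr=np.linalg.norm(proj(name,np.array(xyz)+[13,0,0],cal)-u); F=4
    x0,y0=[max(int(v-rad),0) for v in u]; c=cv2.resize(im[y0:y0+2*rad,x0:x0+2*rad],None,fx=F,fy=F,interpolation=cv2.INTER_CUBIC)
    g=cv2.GaussianBlur(cv2.cvtColor(c,cv2.COLOR_BGR2GRAY),(0,0),2)
    r=cv2.HoughCircles(g,cv2.HOUGH_GRADIENT,1,300,param1=60,param2=8,minRadius=int(pr*F*.85),maxRadius=int(pr*F*1.12))
    if r is None: return None
    q=(r[0,0,:2]+.5)/F-.5+[x0,y0]
    return q.round(1),round(r[0,0,2]/F,1),round(pr,1),ray(name,q,z,cal).round(1)
E
python3 - <<'E'
from h import *
im=cv2.imread("pics/w1.png")
print(knob("wrist",(388,242,16),im=im))
print(knob("top",(388,242,16),rad=14))
cv2.imwrite("pics/x.png",env.read_camera("top"))
E
```

```text
(array([298.8, 219.8]), np.float32(13.8), np.float64(12.6), array([384.4, 242.9,  16. ]))
(array([253.2, 307.8]), np.float32(7.3), np.float64(7.2), array([388.9, 243.7,  16. ]))
```

>>> step_arm(
  plan=[
    [[-12.4, -9.7, 30, 0, 0], [-12.4, -9.7, 60, 0, 0], [-12.4, -9.7, 85, 0, 0], [-12.4, -9.7, 85, 0, 0], [-12.4, -9.7, 105, 0, 0], [-12.4, -9.7, 119, 0, 0], [-12.4, -9.7, 119, 0, 0], [-12.4, -9.7, 119, 0, 0]],
  ],
)

```text
t: 1.63
eef_pos: [375.4, 270.7, 20.2]
tcp_rot: [3.142, -0.0, 2.684]
ft_force: [0.2, -0.1, -0.7]
opening: 0.5
grip_force: 0.0
```

```bash
python3 - <<'E'
from h import *
s=env.state();print(s["eef_pos"],s["ft_force"],s["opening"])
print(go([388.5,243,7],2.6826))
E
```

```text
[375.41081319 270.68763189  20.17656276] [ 0.23068354 -0.1350898  -0.69110717] 0.4996143057941381
[-24.  -19.1  13.2   0.1]
```

>>> step_arm(
  plan=[
    [[-12, -10, -15, 0, 0], [-24, -19.1, -15, 0, 0], [-24, -19.1, -15, 0, 0], [-24, -19.1, -5, 0, 0], [-24, -19.1, 8, 0, 0], [-24, -19.1, 13, 0, 0], [-24, -19.1, 13, 0, 0], [-24, -19.1, 13, 0, 0]],
  ],
)

```text
t: 2.3
eef_pos: [388.5, 242.6, 6.9]
tcp_rot: [3.141, 0.0, 2.683]
ft_force: [0.5, 0.4, -0.1]
opening: 0.501
grip_force: 0.0
```

>>> step_arm(
  plan=[
    [[0, 0, 0, 0, -1], [0, 0, 0, 0, -1], [0, 0, 0, 0, -1], [0, 0, 0, 0, -1], [0, 0, 0, 0, -1], [0, 0, 0, 0, -1]],
  ],
)

```text
t: 2.8
eef_pos: [388.6, 242.3, 6.6]
tcp_rot: [3.141, 0.0, 2.683]
ft_force: [-0.5, 1.2, 6.0]
opening: 0.265
grip_force: 30.0
```

```bash
python3 - <<'E'
from h import *
s=env.state();print(s["eef_pos"],s["ft_force"],s["opening"],s["grip_force"])
print(go([600.8,206,45],2.6826))
cv2.imwrite("pics/w2.png",env.read_camera("wrist")[180:370])
E
```

```text
[388.63940923 242.26836161   6.64707476] [-0.48202539  1.2360883   6.0041149 ] 0.26481341027419714 30.001149773597717
[-206.3   61.4  -38.3    0. ]
```

View pics/w2.png

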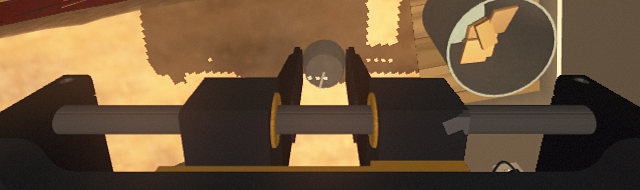

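The knob is held: opening 25 mm and force 30 N. In the wrist picture it sits at (324,242) between the fingers. I'll check its offset along tool x by casting a ray.

```bash
python3 - <<'E'
from h import *
s=env.state();p=s["eef_pos"]
r=knob("wrist",(p[0],p[1],16),rad=34);print(r)
print(ray("wrist",(324,243),16).round(1), p.round(1))
u=r[3];d=u[:2]-p[:2];print("tool x off",d@[-.8965,.4431],"y",d@[.4431,.8965])
print(proj("wrist",(p[0],p[1],16)), proj("wrist",(p[0],p[1],0)))
E
```

```text
(array([323.8, 245.5]), np.float32(21.9), np.float64(21.2), array([384.4, 244.8,  16. ]))
[383.1 245.6  16. ] [388.7 242.3   6.7]
tool x off 4.938239989174909 y 0.372478754544201
[323.13999701 253.62038139] [323.20512644 241.59932973]
```

>>> step_arm(
  plan=[
    [[0, 0, -20, 0, -1], [0, 0, -60, 0, -1], [-20, 6, -100, 0, -1], [-60, 18, -110, 0, -1], [-100, 30, -110, 0, -1], [-125, 37, -110, 0, -1], [-140, 42, -110, 0, -1], [-140, 42, -110, 0, -1]],
  ],
)

```text
t: 3.57
eef_pos: [535.4, 217.0, 116.1]
tcp_rot: [3.141, 0.001, 2.681]
ft_force: [-1.2, -0.5, 0.0]
opening: 0.262
grip_force: 30.0
```

```bash
python3 - <<'E'
from h import *
s=env.state();print(s["eef_pos"],s["opening"],s["grip_force"])
cal=env.get_calibration("wrist")
im=env.read_camera("wrist");cv2.imwrite("pics/w3.png",im)
for p in [(600.8,206,20),(616.8,112.2,20),(593.6,156.5,15),(559.5,173.3,84),(511,197.3,68)]: print(proj("wrist",p,cal).round(0))
print(go([600.8,206,45],2.6826,s))
E
```

```text
[535.40201437 217.00191297 116.14476553] 0.2622523544497147 29.999820291996002
[344. 264.]
[265. 315.]
[294. 276.]
[284. 279.]
[284. 201.]
[-63.4  19.1  71.2  -0.1]
```

View pics/w3.png

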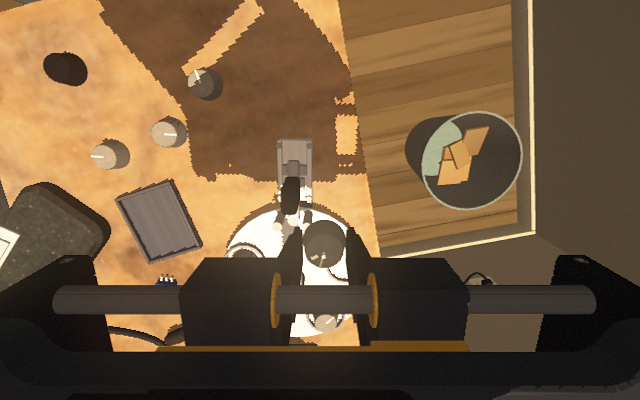

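The wrist picture shows the held knob at (324,243). Spares are at (203,84), (170,132) and (112,153), the tray corners at (117,198), (170,179), (203,245) and (148,263), and the bolt grip at (291,195). I'll use the tray to compare the wrist and top frames.

```bash
python3 - <<'E'
from h import *
im=cv2.imread("pics/w3.png")
T=np.array([ray("wrist",p,8)[:2] for p in [(148,263),(203,245),(170,179),(117,198)]]);print(T.round(1).tolist(),T.mean(0))
for p in [(405.8,170.2,16),(425.8,121.1,16),(419.5,63.9,16)]: print(p,knob("wrist",p,rad=24,im=im))
for p in [(281,178),(300,178),(281,213),(300,213)]: print(ray("wrist",p,68).round(1))
print(env.get_calibration("wrist")["extrinsics"])
E
```

```text
[[518.9, 33.5], [526.5, 91.9], [458.4, 100.3], [451.7, 46.6]] [488.86806063  68.06547984]
(405.8, 170.2, 16) (array([213.5,  69.2]), np.float32(16.6), np.float64(17.4), array([399.1, 186.3,  16. ]))
(425.8, 121.1, 16) (array([169. , 134.5]), np.float32(17.8), np.float64(16.4), array([426.1, 125.6,  16. ]))
(419.5, 63.9, 16) (array([101. , 159.5]), np.float32(14.7), np.float64(16.2), array([417.8,  61.3,  16. ]))
[493.1 203.8  68. ]
[499.  215.8  68. ]
[516.  191.4  68. ]
[522.2 203.8  68. ]
[[ 4.44149892e-01  8.95951540e-01 -1.30851740e-03 -4.31701896e+02]
 [-8.59788900e-01  4.25811336e-01 -2.81864778e-01  3.69239721e+02]
 [-2.51980000e-01  1.26315260e-01  9.59453248e-01 -1.90406716e+02]
 [ 0.00000000e+00  0.00000000e+00  0.00000000e+00  1.00000000e+00]]
```

>>> step_arm(
  plan=[
    [[-25, 8, 0, 0, -1], [-50, 15, 0, 0, -1], [-63.4, 19.1, 15, 0, -1], [-63.4, 19.1, 35, 0, -1], [-63.4, 19.1, 55, 0, -1], [-63.4, 19.1, 68, 0, -1], [-63.4, 19.1, 68, 0, -1], [-63.4, 19.1, 68, 0, -1]],
  ],
)

```text
t: 4.28
eef_pos: [597.1, 207.2, 48.2]
tcp_rot: [-3.141, -0.001, 2.683]
ft_force: [0.3, 0.5, 0.4]
opening: 0.262
grip_force: 30.0
```

```bash
python3 - <<'E'
from h import *
s=env.state();print(s["eef_pos"],s["opening"],s["ft_force"])
im=env.read_camera("wrist");cv2.imwrite("pics/w4.png",cv2.resize(im[170:350,200:440],None,fx=3,fy=3))
print(go([600.8,206,22.5],2.6826,s))
E
```

```text
[597.07995489 207.1788905   48.21564349] 0.261730043585951 [0.25443164 0.524004   0.44783176]
[-3.9  0.6 25.7  0.1]
```

View pics/w4.png

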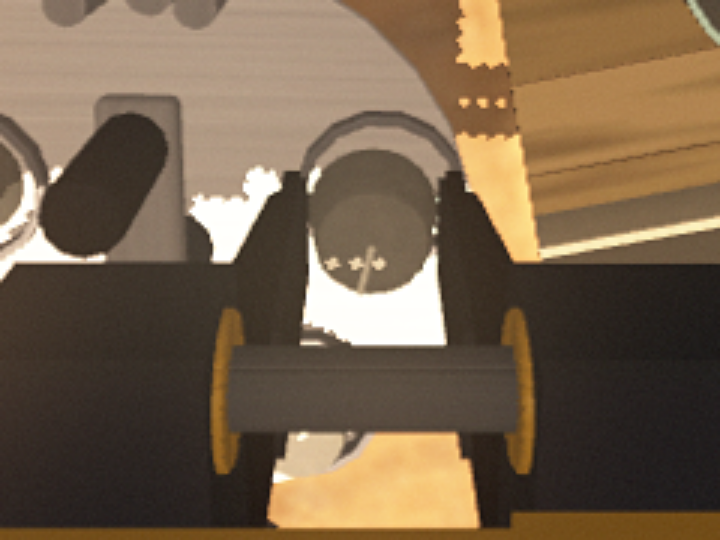

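The crop shows the pocket ring centred at about crop (384,192), full-frame (328,234). The held knob's top is at crop (373,228), full-frame (324.3,246). I'll compute the relative offset in the wrist frame.

```bash
python3 - <<'E'
from h import *
im=cv2.imread("pics/w4.png");s=env.state();p=s["eef_pos"]
g=cv2.GaussianBlur(cv2.cvtColor(im,cv2.COLOR_BGR2GRAY),(0,0),2)
r=cv2.HoughCircles(g[90:300,290:480],cv2.HOUGH_GRADIENT,1,300,param1=60,param2=8,minRadius=76,maxRadius=90);print(r)
k=cv2.HoughCircles(g[160:310,290:480],cv2.HOUGH_GRADIENT,1,300,param1=60,param2=8,minRadius=56,maxRadius=70);print(k)
f=lambda c:np.array([200+c[0]/3,170+c[1]/3])
x=np.array([-.8965,.4431]);y=np.array([.4431,.8965])
for c in [(384,192)]+([r[0,0,:2]+[290,90]] if r is not None else []):
    q=ray("wrist",f(c),20)[:2];print("ring",q.round(1),(q-p[:2])@x,(q-p[:2])@y)
for c in [(373,228)]+([k[0,0,:2]+[290,160]] if k is not None else []):
    q=ray("wrist",f(c),57.3)[:2];print("knob",q.round(1),(q-p[:2])@x,(q-p[:2])@y)
E
```

```text
[[[ 90.5 109.5  89.4]]]
[[[81.5 68.5 63.9]]]
ring [603.3 208.1] -4.626965904184878 3.2074158377177033
ring [604.6 206.6] -6.463844939529733 2.4222623414817854
knob [594.3 209.7] 4.102211358824498 0.6796458385572427
knob [594.3 209.4] 4.000303081025651 0.40078838515183146
```

```bash
python3 - <<'E'
from h import *
s=env.state();print(s["eef_pos"],s["qvel"].round(3),go([600.8,206,22.5],2.6826,s))
im=env.read_camera("top");cv2.imwrite("pics/t2.png",cv2.resize(im[145:345,225:405],None,fx=3,fy=3,interpolation=cv2.INTER_CUBIC))
E
```

```text
[597.68740177 207.26228137  49.05604925] [-0.001 -0.014 -0.012 -0.001  0.    -0.002] [-3.3  0.2 26.6  0. ]
```

View pics/t2.png

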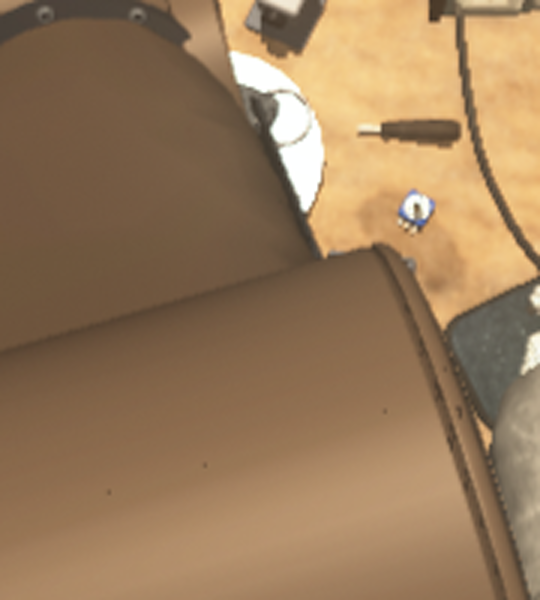

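The top view is now hidden by the arm. I'll lower the knob to just above the lip, shift part of the offset, and check from closer.

>>> step_arm(
  plan=[
    [[-3, 0.5, 0, 0, -1], [-6, 1.5, 5, 0, -1], [-6, 1.5, 12, 0, -1], [-6, 1.5, 18, 0, -1], [-6, 1.5, 18, 0, -1], [-6, 1.5, 18, 0, -1], [-6, 1.5, 18, 0, -1]],
  ],
)

```text
t: 4.97
eef_pos: [604.0, 205.6, 30.3]
tcp_rot: [-3.142, -0.0, 2.683]
ft_force: [0.0, 0.6, -0.4]
opening: 0.265
grip_force: 30.0
```

```bash
python3 - <<'E'
from h import *
im=env.read_camera("wrist")
s=env.state();p=s["eef_pos"];print(p,s["ft_force"])
cv2.imwrite("pics/w5.png",cv2.resize(im[190:290,250:400],None,fx=5,fy=5,interpolation=cv2.INTER_CUBIC))
x=np.array([-.8965,.4431]);y=np.array([.4431,.8965])
f=lambda a,b,z:(proj("wrist",np.r_[p[:2]+a*x+b*y,z])-[250,190])*5
# predicted circles for knob at tool offset (4.5,.4) and (0,0)
for a,b in [(0,0),(4.5,.4)]: print(a,"top c",f(a,b,p[2]+9.3).round(),"top +x edge",f(a+13,b,p[2]+9.3).round())
for a,b in [(0,0)]: print("ring outer +x edge if ring at",a,f(a+19.5,b,20).round(),"left/right",f(a,b-19.5,20).round(),f(a,b+19.5,20).round(), "10mm/px",f(a+29.5,b,20).round())
E
```

```text
[603.9987402  205.61519918  30.42269262] [-0.10306011 -0.3366049  -0.46614476]
0 top c [365. 318.] top +x edge [365. 210.]
4.5 top c [369. 281.] top +x edge [369. 171.]
ring outer +x edge if ring at 0 [366.  96.] left/right [208. 245.] [524. 245.] 10mm/px [366.  15.]
```

View pics/w5.png

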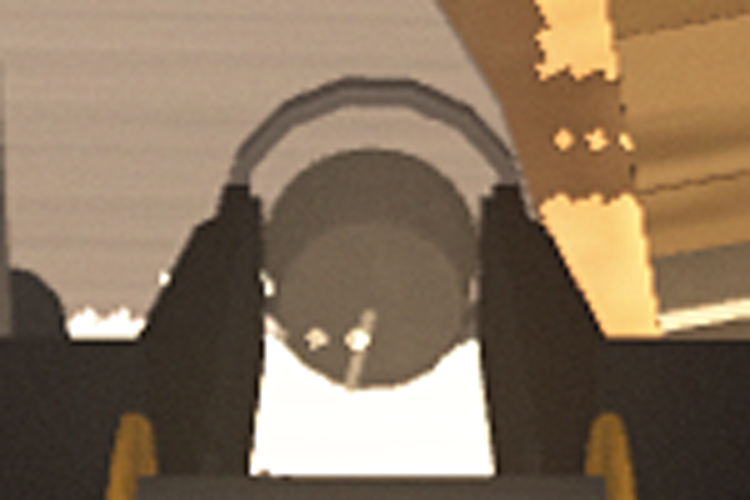

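The light circle at (368,305) is the knob's top and the dark crescent above it is its side, so my earlier fits took the wrong edge. Against the predicted pixels, the knob is at tool x +1.4 and the ring at +2.2, so they're within about 1 mm. Now I'll lower and release.

>>> step_arm(
  plan=[
    [[0.8, 0.3, 3, 0, -1], [0.8, 0.3, 6, 0, -1], [0.8, 0.3, 8.2, 0, -1], [0.8, 0.3, 8.2, 0, -1], [0.8, 0.3, 8.2, 0, -1], [0.8, 0.3, 8.2, 0, -0.25], [0.8, 0.3, 8.2, 0, -0.25], [0.8, 0.3, 8.2, 0, -0.25]],
  ],
)

```text
t: 5.68
eef_pos: [603.4, 206.2, 22.2]
tcp_rot: [3.141, 0.0, 2.683]
ft_force: [-0.4, -0.4, 0.7]
opening: 0.365
grip_force: 0.0
```

>>> step_arm(
  plan=[
    [[0, 0, -5, 0, -0.25], [0, 0, -15, 0, -0.25], [0, 0, -40, 0, -0.25], [0, 0, -70, 0, -0.25], [0, 0, -100, 0, -0.25], [0, 0, -100, 0, -0.25], [0, 0, -100, 0, -0.25]],
  ],
)

```text
t: 6.27
eef_pos: [604.1, 206.4, 124.8]
tcp_rot: [3.139, 0.003, 2.683]
ft_force: [0.7, 0.6, -0.4]
opening: 0.375
grip_force: 0.0
```

```bash
python3 - <<'E'
from h import *
im=env.read_camera("wrist")
s=env.state();p=s["eef_pos"];print(p,s["ft_force"],s["opening"])
print([proj("wrist",q).round() for q in [(405.8,170.2,16),(425.8,121.1,16),(419.5,63.9,16),(600.8,206,31)]])
cv2.imwrite("pics/w6.png",im)
print(go([405.8,170.2,115],2.6826,s))
E
```

```text
[603.41184435 206.23706589 123.14989414] [-0.11903245  0.03755789  0.80494275] 0.370736355350478
[array([167.,  -7.]), array([130.,  50.]), array([68., 76.]), array([322., 198.])]
[ 161.2 -119.8    7.9    0. ]
```

View pics/w6.png

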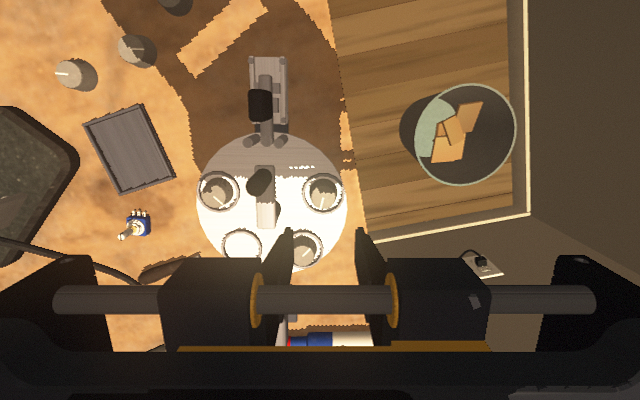

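Knob seated in its ring at (323,192); the remaining empty pocket is at (242,245), and the spares at (177,2), (135,48) and (73,73) haven't moved. On to spare 2.

>>> step_arm(
  plan=[
    [[20, -15, 0, 0, 0], [42, -31, 0, 0, 0], [65, -48, 2, 0, 0], [88, -65, 4, 0, 0], [110, -82, 6, 0, 0], [132, -98, 8, 0, 0], [150, -111, 8, 0, 0], [161, -120, 8, 0, 0]],
  ],
)

```text
t: 6.98
eef_pos: [402.9, 169.4, 113.3]
tcp_rot: [-3.14, -0.003, 2.683]
ft_force: [0.9, 1.0, -0.7]
opening: 0.502
grip_force: 0.0
```

```bash
python3 - <<'E'
from h import *
env.read_camera("side")
im=env.read_camera("wrist")
s=env.state();p=s["eef_pos"];print(p,s["qvel"].round(2))
x=np.array([-.8965,.4431]);y=np.array([.4431,.8965])
print(proj("wrist",(405.8,170.2,16)),proj("wrist",(405.8,170.2,0)))
cv2.imwrite("pics/w7.png",cv2.resize(im[150:300,200:400],None,fx=3,fy=3,interpolation=cv2.INTER_CUBIC))
print(go([405.8,170.2,60],2.6826,s))
E
```

```text
[403.55525862 169.42989851 113.63836883] [-0.01  0.03 -0.09  0.    0.01 -0.  ]
[325.57723844 200.38611445] [325.53401162 195.36425203]
[-1.8  1.8 53.6  0. ]
```

View pics/w7.png

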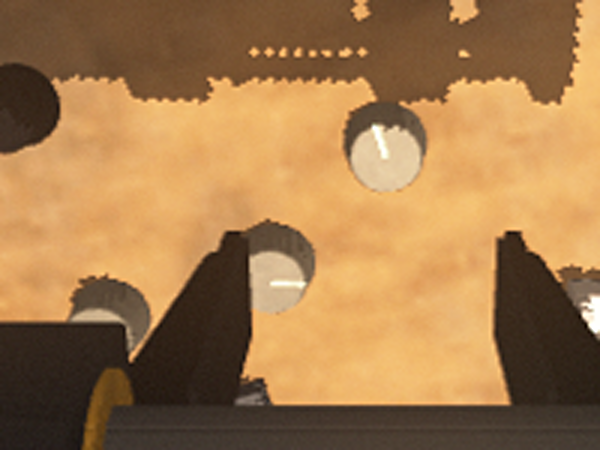

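The target spare's top is at crop (386,154), full-frame (328.7,201.3), which is 3 px from the prediction. The neighbouring spare is clear of the finger path. Descend.

>>> step_arm(
  plan=[
    [[-2, 3, 20, 0, 0], [-2, 3, 45, 0, 0], [-2, 3, 70, 0, 0], [-2, 3, 90, 0, 0], [-2, 3, 100, 0, 0], [-2, 3, 106.3, 0, 0], [-2, 3, 106.3, 0, 0], [-2, 3, 106.3, 0, 0]],
  ],
)

```text
t: 7.75
eef_pos: [409.4, 171.7, 7.7]
tcp_rot: [-3.141, -0.0, 2.683]
ft_force: [-1.1, -0.4, 0.1]
opening: 0.501
grip_force: 0.0
```

>>> step_arm(
  plan=[
    [[0, 0, 0, 0, -1], [0, 0, 0, 0, -1], [0, 0, 0, 0, -1], [0, 0, 0, 0, -1], [0, 0, 0, 0, -1], [0, 0, 0, 0, -1]],
  ],
)

```text
t: 8.25
eef_pos: [409.3, 171.8, 8.3]
tcp_rot: [3.141, 0.001, 2.683]
ft_force: [-0.0, 0.4, 6.2]
opening: 0.261
grip_force: 30.0
```

```bash
python3 - <<'E'
from h import *
s=env.state();p=s["eef_pos"];print(p,s["opening"])
print(go([616.8+1.5,112.2,117],2.6826,s))
E
```

```text
[409.27681806 171.78193955   8.31118498] 0.2605403441575468
[-213.9   39.2 -108.5    0. ]
```

>>> step_arm(
  plan=[
    [[0, 0, -25, 0, -1], [0, 0, -60, 0, -1], [-15, 3, -95, 0, -1], [-40, 7, -108, 0, -1], [-65, 12, -108, 0, -1], [-95, 18, -108, 0, -1], [-125, 23, -108, 0, -1], [-150, 27, -108, 0, -1]],
  ],
)

```text
t: 8.92
eef_pos: [557.2, 128.8, 116.2]
tcp_rot: [3.141, 0.001, 2.683]
ft_force: [-0.1, -0.2, -0.4]
opening: 0.261
grip_force: 30.0
```

```bash
python3 - <<'E'
from h import *
s=env.state();p=s["eef_pos"];print(p,s["opening"])
print(go([616.8+2,112.2,31.5],2.6826,s))
E
```

```text
[557.24421839 128.8181846  116.21331393] 0.2605246611419618
[-62.5  12.3  84.8   0. ]
```

>>> step_arm(
  plan=[
    [[-25, 5, 0, 0, -1], [-50, 10, 0, 0, -1], [-63, 12, 10, 0, -1], [-63, 12, 30, 0, -1], [-63, 12, 55, 0, -1], [-63, 12, 75, 0, -1], [-63, 12, 84, 0, -1], [-63, 12, 84, 0, -1]],
  ],
)

```text
t: 9.58
eef_pos: [616.2, 112.2, 29.9]
tcp_rot: [-3.14, -0.003, 2.683]
ft_force: [-0.9, -0.3, -0.6]
opening: 0.266
grip_force: 30.0
```

>>> step_arm(
  plan=[
    [[0, 0, 0, 0, -1], [0, 0, 0, 0, -1]],
  ],
)

```text
t: 9.75
eef_pos: [617.9, 112.5, 33.1]
tcp_rot: [3.141, 0.001, 2.683]
ft_force: [-0.8, -0.5, 0.8]
opening: 0.263
grip_force: 30.0
```

```bash
python3 - <<'E'
from h import *
im=env.read_camera("wrist")
s=env.state();p=s["eef_pos"];print(p,s["ft_force"],s["opening"],go([616.8+2,112.2,31.5],2.6826,s))
cv2.imwrite("pics/w8.png",cv2.resize(im[190:290,250:400],None,fx=5,fy=5,interpolation=cv2.INTER_CUBIC))
x=np.array([-.8965,.4431]);y=np.array([.4431,.8965])
f=lambda a,b,z:(proj("wrist",np.r_[p[:2]+a*x+b*y,z])-[250,190])*5
print("knob top c",f(0,0,p[2]+7.7).round(),"bottom edge",f(13,0,p[2]-8.3).round(),f(18,0,p[2]-8.3).round())
print("ring",f(19.5,0,20).round(),f(0,-19.5,20).round(),f(0,19.5,20).round())
E
```

```text
[617.9341498  112.47542719  33.24889837] [-0.85124563 -0.59828229 -0.06506077] 0.2617901544918491 [-0.9  0.1  1.8  0. ]
knob top c [366. 312.] bottom edge [366. 153.] [366. 113.]
ring [366.  88.] [210. 236.] [522. 236.]
```

View pics/w8.png

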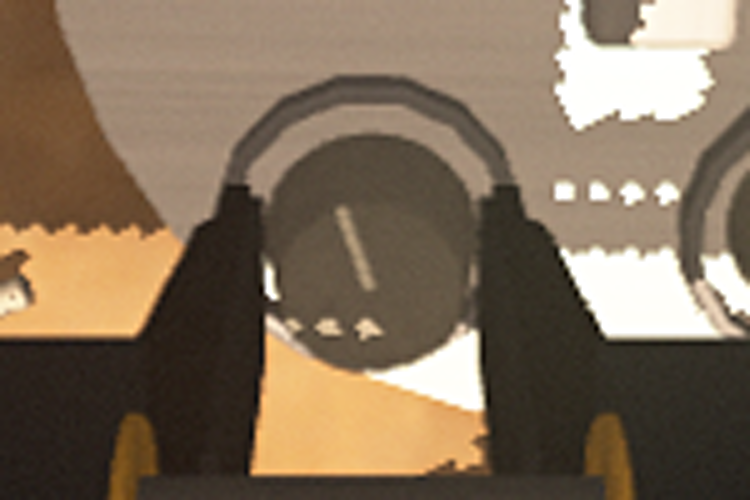

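In w8 the knob's far edge is at row 134 (+2.4 mm) and the ring's at row 76 (+1.5 mm), both centred at column 367. Shift −0.9 mm in x, lower and release.

>>> step_arm(
  plan=[
    [[-0.9, 0.1, 3, 0, -1], [-0.9, 0.1, 6, 0, -1], [-0.9, 0.1, 9.4, 0, -1], [-0.9, 0.1, 9.4, 0, -1], [-0.9, 0.1, 9.4, 0, -1], [-0.9, 0.1, 9.4, 0, -0.25], [-0.9, 0.1, 9.4, 0, -0.25], [-0.9, 0.1, 9.4, 0, -0.25]],
  ],
)

```text
t: 10.47
eef_pos: [618.0, 112.0, 22.3]
tcp_rot: [-3.141, -0.0, 2.683]
ft_force: [-0.1, -0.1, -0.3]
opening: 0.366
grip_force: 0.0
```

>>> step_arm(
  plan=[
    [[0, 0, -5, 0, -0.25], [0, 0, -15, 0, -0.25], [0, 0, -40, 0, -0.25], [0, 0, -70, 0, -0.25], [0, 0, -95, 0, -0.25], [0, 0, -95, 0, -0.25], [0, 0, -95, 0, -0.25]],
  ],
)

```text
t: 11.05
eef_pos: [618.7, 112.1, 119.5]
tcp_rot: [3.14, 0.003, 2.683]
ft_force: [-0.1, 0.4, -0.1]
opening: 0.377
grip_force: 0.0
```

```bash
cat >> h.py <<'E'
def wood(name,exp,rad,im=None,z=16):
    """knob silhouette (non-wood blob) near expected point: centroid, size, fitted top centre via its lowest part"""
    cal=env.get_calibration(name); im=env.read_camera(name) if im is None else im
    u=proj(name,exp,cal);x0,y0=[max(int(v-rad),0) for v in u]
    c=im[y0:y0+2*rad,x0:x0+2*rad];h=cv2.cvtColor(c,cv2.COLOR_BGR2HSV)
    m=(h[...,1]<75).astype(np.uint8);n,l,s,ce=cv2.connectedComponentsWithStats(m)
    return u.round(0),[(a[:2]+[x0,y0]).tolist()+a[2:].tolist()+(b+[x0,y0]).round(1).tolist() for a,b in zip(s[1:],ce[1:]) if a[4]>60]
E
python3 - <<'E'
from h import *
im=env.read_camera("wrist");cv2.imwrite("pics/w9.png",im)
s=env.state();p=s["eef_pos"];print(p,s["opening"])
for q in [(425.8,121.1,16),(419.5,63.9,16)]: print(wood("wrist",q,40,im))
print(go([425.8,121.1,115],2.6826,s))
E
```

```text
[618.04885673 112.04591146 118.08986993] 0.3745586042691307
(array([219., -32.]), [[178, 34, 62, 46, 2068, 206.6, 60.4]])
(array([150.,  -2.]), [[165, 45, 24, 35, 496, 179.7, 63.1]])
[176.4 -77.    2.9   0. ]
```

>>> step_arm(
  plan=[
    [[20, -9, 0, -3, -0.1], [42, -19, 0, -6, -0.1], [67, -30, 2, -10, -0.1], [92, -41, 2, -14, -0.1], [117, -51, 2, -19, -0.1], [140, -61, 2, -19, -0.1], [160, -70, 2, -19, -0.1], [175.5, -77, 3, -19, -0.1]],
  ],
)

```text
t: 11.77
eef_pos: [424.2, 120.7, 113.8]
tcp_rot: [-3.141, -0.002, 3.015]
ft_force: [0.4, 0.3, 0.7]
opening: 0.453
grip_force: 0.0
```

>>> step_arm(
  plan=[
    [[0, 0, 0, 0, -0.1], [0, 0, 0, 0, -0.1], [0, 0, 0, 0, -0.1]],
  ],
)

```text
t: 12.02
eef_pos: [427.4, 120.7, 114.2]
tcp_rot: [3.142, 0.0, 3.015]
ft_force: [1.5, -0.1, -0.4]
opening: 0.45
grip_force: 0.0
```

```bash
python3 - <<'E'
from h import *
im=env.read_camera("wrist");cv2.imwrite("pics/w10.png",im)
s=env.state();p=s["eef_pos"];print(p,s["tcp_rot"][2],s["opening"],s["joints"].round(2))
c,sn=np.cos(s["tcp_rot"][2]),np.sin(s["tcp_rot"][2])
for q in [(425.8,121.1),(419.5,63.9)]: 
    print(wood("wrist",q+(16,),28,im))
    print("top +x/-x edge, base +x edge, sides",[proj("wrist",(q[0]+a*c,q[1]+a*sn,z)).round(1).tolist() for a,z in[(13,16),(-13,16),(13,0)]],[proj("wrist",(q[0]+a*sn,q[1]-a*c,16)).round(1).tolist() for a in (-13,13)])
print(go([425.8,121.1,7],3.016,s))
E
```

```text
[427.5588828  120.67692567 114.19942983] 3.0144127990263523 0.45187587664712114 [ 0.13  0.39  2.1   0.    0.65 -1.32]
(array([323., 196.]), [[314, 186, 22, 21, 264, 324.6, 195.4]])
top +x/-x edge, base +x edge, sides [[323.4, 181.7], [323.4, 210.0], [323.4, 177.5]] [[308.6, 196.0], [338.1, 196.0]]
(array([258., 197.]), [])
top +x/-x edge, base +x edge, sides [[257.3, 182.8], [259.0, 211.1], [260.8, 178.6]] [[243.4, 197.1], [272.9, 197.1]]
[ 1.800e+00  2.000e-01  1.072e+02 -1.000e-01]
```

>>> step_arm(
  plan=[
    [[1, 1, 20, 0, -0.1], [1, 1, 45, 0, -0.1], [1, 1, 70, 0, -0.1], [1, 1, 90, 0, -0.1], [1, 1, 100, 0, -0.1], [1, 1, 106.6, 0, -0.1], [1, 1, 106.6, 0, -0.1], [1, 1, 106.6, 0, -0.1]],
  ],
)

```text
t: 12.73
eef_pos: [426.2, 121.8, 7.8]
tcp_rot: [3.142, -0.0, 3.014]
ft_force: [-0.2, -0.3, 0.3]
opening: 0.451
grip_force: 0.0
```

>>> step_arm(
  plan=[
    [[0, 0, 0, 0, -1], [0, 0, 0, 0, -1], [0, 0, 0, 0, -1], [0, 0, 0, 0, -1], [0, 0, 0, 0, -1], [0, 0, 0, 0, -1]],
  ],
)

```text
t: 13.23
eef_pos: [426.1, 121.9, 8.4]
tcp_rot: [3.141, 0.001, 3.015]
ft_force: [-0.1, -0.7, 6.7]
opening: 0.262
grip_force: 30.0
```

```bash
python3 - <<'E'
from h import *
s=env.state();p=s["eef_pos"];print(p,s["opening"],s["ft_force"])
t=np.array([492,64.]);d=np.array([np.cos(-.126),np.sin(-.126)])
for k in (16,-16): print(t+k*d,go(np.r_[t+k*d,50],3.016,s))
E
```

```text
[426.13228243 121.9003667    8.39790222] 0.2615631267430186 [-0.129863   -0.65825574  6.70444447]
[507.87315994  61.9893301 ] [-88.7 -49.1 -41.5  -0.1]
[476.12684006  66.0106699 ] [-56.7 -49.1 -41.6  -0.1]
```

>>> step_arm(
  plan=[
    [[0, 0, -15, 0, -1], [-5, -3, -40, 0, -1], [-30, -17, -40, 0, -1], [-55, -31, -40, 0, -1], [-78, -43, -40, 0, -1], [-89.5, -49, -40, 0, -1], [-89.5, -49, -40, 0, -1], [-89.5, -49, -40, 0, -1]],
  ],
)

```text
t: 13.9
eef_pos: [507.6, 61.9, 47.6]
tcp_rot: [3.142, -0.001, 3.014]
ft_force: [-0.9, -0.9, 0.1]
opening: 0.262
grip_force: 30.0
```

```bash
python3 - <<'E'
from h import *
im=env.read_camera("wrist");cv2.imwrite("pics/w11.png",cv2.resize(im[170:300,210:440],None,fx=3,fy=3,interpolation=cv2.INTER_CUBIC))
s=env.state();p=s["eef_pos"];print(p,s["opening"],go([508.5,62,11.8],3.016,s))
t=np.array([492,64.]);d=np.array([np.cos(-.126),np.sin(-.126)]);e=np.array([-d[1],d[0]])
print([(proj("wrist",np.r_[t+a*35*d+b*28*e,8])-[210,170]).round()*3 for a in(1,-1) for b in (1,-1)])
f=lambda a,z:(proj("wrist",np.r_[p[:2]-a*d,z])-[210,170])*3
print(f(0,p[2]+7.6),f(13,p[2]-8.4))
E
```

```text
[507.10306546  62.31760166  47.57050118] 0.2626715994698829 [-1.5 -0.1 35.8 -0.1]
[array([453., 234.]), array([222., 234.]), array([465., -57.]), array([210., -57.])]
[338.0770532  245.62423371] [338.26956091 150.5693605 ]
```

View pics/w11.png

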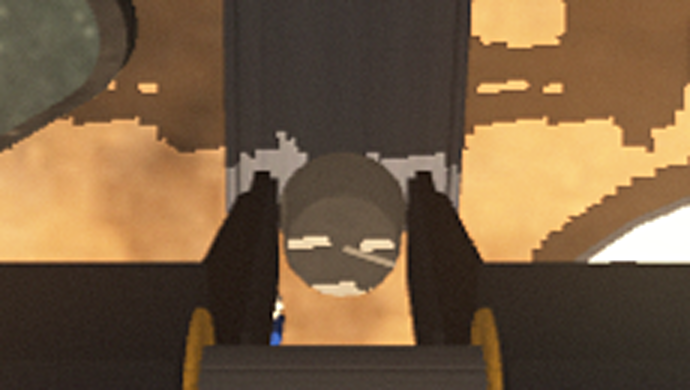

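The last view, w11, shows the tray sides at crop columns 228 and 460 and the knob's near edge at row 152, as predicted. Lower and release here; the remaining checks will be numeric only.

>>> step_arm(
  plan=[
    [[-1.2, 0.7, 10, 0, -1], [-1.2, 0.7, 20, 0, -1], [-1.2, 0.7, 30, 0, -1], [-1.2, 0.7, 35.6, 0, -1], [-1.2, 0.7, 35.6, 0, -1], [-1.2, 0.7, 35.6, 0, -0.2], [-1.2, 0.7, 35.6, 0, -0.2], [-1.2, 0.7, 35.6, 0, -0.2]],
  ],
)

```text
t: 14.62
eef_pos: [509.8, 62.4, 12.5]
tcp_rot: [3.141, 0.0, 3.015]
ft_force: [0.5, -0.3, 0.2]
opening: 0.385
grip_force: 0.0
```

>>> step_arm(
  plan=[
    [[0, 0, -5, 0, -0.2], [0, 0, -20, 0, -0.2], [0, 0, -45, 0, -0.1], [0, 0, -75, 0, -0.1], [0, 0, -100, 0, -0.1], [20, 5, -100, 0, -0.1], [20, 5, -100, 0, -0.1], [20, 5, -100, 0, -0.1]],
  ],
)

```text
t: 15.28
eef_pos: [490.2, 70.1, 113.1]
tcp_rot: [3.141, 0.001, 3.015]
ft_force: [0.9, 0.0, -0.7]
opening: 0.449
grip_force: 0.0
```

```bash
python3 - <<'E'
from h import *
im=env.read_camera("wrist");cv2.imwrite("pics/w12.png",im)
s=env.state();p=s["eef_pos"];print(p,s["opening"],s["ft_force"])
print(proj("wrist",(508,62,19)),wood("wrist",(508,62,19),40,im))
q=(419.5,63.9,16);print(proj("wrist",q),wood("wrist",q,40,im))
print(go([419.5,63.9,110],3.016,s))
E
```

```text
[490.6727435   69.90960783 112.62708696] 0.45060229582909955 [ 0.69944432  0.52231737 -0.39604295]
[316.77930922 219.07269593] (array([317., 219.]), [[288, 179, 62, 55, 2727, 317.6, 203.3], [287, 249, 16, 10, 70, 294.7, 254.2]])
[304.76587825 116.46848762] (array([305., 116.]), [])
[ 69.8 -15.    2.6  -0.1]
```

```bash
python3 - <<'E'
from h import *
im=cv2.imread("pics/w12.png");h=cv2.cvtColor(im,cv2.COLOR_BGR2HSV)
r=h[60:170:6,250:372:6]
print("S");print(r[...,1]);print("V");print(r[...,2])
E
```

```text
S
[[142 146 139 144 135 131 135 141 136 129 134 139 136 141 141 151 145 149
  141 152 152]
 [148 148 148 135 135 145 141 133 134 135 139 141 142 144 145 151 147 153
  138 150 154]
 [144 142 140 142 150 141 139 149 129 137 146 146 162 140 153 143 146 146
  142 144 146]
 [145 143 152 145 144 143 145 135 145 144 147 156 143 150 165 144 145 148
  140 137 148]
 [143 145 146 155 149 138 136 134 132 139 142 142 139 145 139 147 150 141
  139 141 157]
 [150 144 147 156 142 143 148 137 151 142 145 142 145 143 140 149 145 146
  142 141 140]
 [140 144 149 147 148 150 135 135 146 145 138 145 149 146 146 149 140 140
  134 142 143]
 [136 153 154 146 148 145 136 141 143  77  84 145 143 142 133 142 144 129
  133 138 149]
 [140 140 146 150 150 146 135 145  86  78  88  88 146 145 138 136 138 133
  130 147 144]
 [138 141 136 141 146 142 143  97  79  90  80  74 144 142 145 137 137 140
  133 150 146]
 [142 134 150 140 148 139 149 136  80  84  85  83 144 145 133 133 145 137
  144 147 150]
 [138 150 150 142 149 144 150 141  81  81  88  81 140 134 133 137 145 146
  150 146 153]
 [145 142 151 150 150 150 157 
[... 1587 characters left out ...]
7 106 108 106 102 101  88  88  90  60 111 105  98  91  93 105
  104 112 113]
 [102 106 108 104 104 102  99 104 104 112 111 111 105  99  96  96 107 110
  113 112 234]
 [104 107 108 103 100  97 102 110 100 108 103 105  98  99  96 102 114 113
  114 230 234]
 [106 106 107 106 106  99  99 103 100 105 105 104  94  96 100 108 111 111
  112 217 236]
 [105 108 112 118 112 111 111 105 109 110 110  97  97 102 104 106 111 116
  114 115 114]
 [ 38 104 109 113 108 110 104 108 110 110 105  97 104 102 104 104 109 107
  111 108 111]
 [ 68  80 104 110 104 102 107  52 127  54  57 137  65  76 139  64  70 113
  116 115 115]
 [ 71  45 103 107 111 108 116  58  59  55  61  61  61  61  61  65  59 112
  111 117 148]]
```

>>> step_arm(
  plan=[
    [[12, -3, 0, 0, -0.1], [26, -6, 0, 0, -0.1], [40, -9, 2, 0, -0.1], [54, -12, 2, 0, -0.1], [65, -15, 2, 0, -0.1], [70, -15.5, 2, 0, -0.1], [70, -15.5, 2, 0, -0.1], [70, -15.5, 2, 0, -0.1]],
  ],
)

```text
t: 16.0
eef_pos: [419.9, 63.3, 110.2]
tcp_rot: [3.141, 0.0, 3.014]
ft_force: [0.4, 0.1, 0.3]
opening: 0.452
grip_force: 0.0
```

```bash
sed -i 's/h\[...,1\]<75/h[...,1]<112/' h.py; python3 - <<'E'
from h import *
im=env.read_camera("wrist")
s=env.state();p=s["eef_pos"];print(p,s["opening"],s["ft_force"],s["joints"].round(2))
q=(419.5,63.9,16);print(wood("wrist",q,32,im))
c,sn=np.cos(s["tcp_rot"][2]),np.sin(s["tcp_rot"][2])
print("top +x/-x edge, base +x edge, sides",[proj("wrist",(q[0]+a*c,q[1]+a*sn,z)).round(1).tolist() for a,z in[(13,16),(-13,16),(13,0)]],[proj("wrist",(q[0]+a*sn,q[1]-a*c,16)).round(1).tolist() for a in (-13,13)])
print(go([419.5,63.9,7.5],3.016,s))
E
```

```text
[420.03272697  63.3516966  110.20089209] 0.4473399025537901 [ 0.28196117 -0.1946709   1.13691053] [-0.01  0.38  2.15  0.    0.62 -1.45]
(array([324., 199.]), [[311, 180, 28, 30, 641, 324.6, 194.7]])
top +x/-x edge, base +x edge, sides [[323.7, 184.1], [323.7, 212.7], [323.7, 179.8]] [[308.8, 198.6], [338.6, 198.6]]
[ 7.000e-01  5.000e-01  1.027e+02 -1.000e-01]
```

>>> step_arm(
  plan=[
    [[1.5, 1, 20, 0, -0.1], [1.5, 1, 45, 0, -0.1], [1.5, 1, 70, 0, -0.1], [1.5, 1, 88, 0, -0.1], [1.5, 1, 98, 0, -0.1], [1.5, 1, 102.7, 0, -0.1], [1.5, 1, 102.7, 0, -0.1], [1.5, 1, 102.7, 0, -0.1]],
  ],
)

```text
t: 16.72
eef_pos: [418.1, 64.6, 7.7]
tcp_rot: [3.141, 0.0, 3.015]
ft_force: [-0.9, 0.1, 0.4]
opening: 0.449
grip_force: 0.0
```

>>> step_arm(
  plan=[
    [[0, 0, 0, 0, -1], [0, 0, 0, 0, -1], [0, 0, 0, 0, -1], [0, 0, 0, 0, -1], [0, 0, 0, 0, -1], [0, 0, 0, 0, -1]],
  ],
)

```text
t: 17.22
eef_pos: [418.0, 64.6, 8.1]
tcp_rot: [3.141, 0.001, 3.015]
ft_force: [0.2, 0.1, 6.4]
opening: 0.26
grip_force: 30.0
```

```bash
python3 - <<'E'
from h import *
s=env.state();p=s["eef_pos"];print(p,s["opening"],s["ft_force"])
print(go([476.1,65.5,45],3.016,s))
E
```

```text
[418.04213455  64.61623839   8.07618586] 0.2600333414581709 [0.23669161 0.14009628 6.43257765]
[-57.5   8.2 -36.9  -0.1]
```

>>> step_arm(
  plan=[
    [[0, 0, -15, 0, -1], [-5, 1, -37, 0, -1], [-25, 4, -37, 0, -1], [-45, 7, -37, 0, -1], [-58, 8.2, -37, 0, -1], [-58, 8.2, -37, 0, -1], [-58, 8.2, -37, 0, -1], [-58, 8.2, -37, 0, -1]],
  ],
)

```text
t: 17.88
eef_pos: [475.1, 65.4, 44.4]
tcp_rot: [-3.142, -0.001, 3.015]
ft_force: [-0.1, -0.0, -0.2]
opening: 0.263
grip_force: 30.0
```

>>> step_arm(
  plan=[
    [[0, 0, 10, 0, -1], [0, 0, 20, 0, -1], [0, 0, 29, 0, -1], [0, 0, 33.4, 0, -1], [0, 0, 33.4, 0, -1], [0, 0, 33.4, 0, -0.2], [0, 0, 33.4, 0, -0.2], [0, 0, 33.4, 0, -0.2]],
  ],
)

```text
t: 18.55
eef_pos: [476.3, 65.4, 11.1]
tcp_rot: [3.142, 0.0, 3.015]
ft_force: [0.1, 0.8, -0.1]
opening: 0.387
grip_force: 0.0
```

```bash
python3 - <<'E'
from h import *
s=env.state();p=s["eef_pos"];print(p,s["opening"],s["ft_force"])
E
```

```text
[476.26252882  65.38318978  11.1122276 ] 0.3871065048564866 [ 0.13246105  0.75311641 -0.05847115]
```

>>> step_arm(
  plan=[
    [[0, 0, -5, 0, -0.2], [0, 0, -20, 0, -0.2], [0, 0, -45, 0, -0.2], [0, 0, -75, 0, -0.2], [0, 0, -100, 0, -0.1], [0, 0, -115, 0, -0.1], [0, 0, -115, 0, -0.1], [0, 0, -115, 0, -0.1]],
  ],
)

```text
t: 19.22
eef_pos: [476.4, 65.4, 126.9]
tcp_rot: [3.141, 0.002, 3.015]
ft_force: [0.6, 0.1, -0.5]
opening: 0.447
grip_force: 0.0
```

```bash
python3 - <<'E'
from h import *
im=env.read_camera("wrist");cv2.imwrite("pics/w13.png",im)
s=env.state();p=s["eef_pos"];print(p,s["opening"],s["ft_force"])
for q in [(508.8,62.4,19),(476.3,65.4,19)]:
    print(proj("wrist",q),knob("wrist",q,rad=22,im=im))
print(go([511.8,198.4,125],2.677,s))
E
```

```text
[475.99777254  65.37316745 126.05999548] 0.4518747619621615 [ 0.04396341 -0.06060256 -0.04815182]
[324.4961635  228.81799143] (array([325.5, 228.5]), np.float32(11.0), np.float64(12.7), array([508.6,  63.4,  19. ]))
[323.25651266 195.46024672] (array([323.2, 196.5]), np.float32(12.2), np.float64(13.6), array([477.3,  65.3,  19. ]))
[-18.7 136.5   1.1  19.3]
```

Both left-over knobs are measured in the tray where I expected them, 32 mm apart. Next, the bolt.

>>> step_arm(
  plan=[
    [[-2, 15, 0, 2, -0.1], [-5, 35, 0, 5, -0.1], [-8, 57, 0, 9, -0.1], [-11, 80, 0, 13, -0.1], [-14, 103, 0, 17, -0.1], [-17, 122, 0, 19.3, -0.1], [-19, 136, 0, 19.3, -0.1], [-19, 136.5, 0, 19.3, -0.1]],
  ],
)

```text
t: 19.93
eef_pos: [512.5, 200.1, 125.0]
tcp_rot: [-3.141, -0.001, 2.681]
ft_force: [-1.2, -0.2, 0.3]
opening: 0.454
grip_force: 0.0
```

>>> step_arm(
  plan=[
    [[0, 0, 0, 0, -0.1], [0, 0, 0, 0, -0.1], [0, 0, 0, 0, -0.1]],
  ],
)

```text
t: 20.18
eef_pos: [512.1, 197.5, 125.9]
tcp_rot: [-3.141, -0.001, 2.678]
ft_force: [-0.5, -0.3, -0.9]
opening: 0.447
grip_force: 0.0
```

```bash
python3 - <<'E'
from h import *
im=env.read_camera("wrist");cv2.imwrite("pics/w14.png",im)
s=env.state();p=s["eef_pos"];print(p,s["opening"],s["tcp_rot"])
print(go([511.8,198.4,125],2.677,s))
cs,sn=np.cos(2.677),np.sin(2.677)
q=np.array([511.8,198.4])
f=lambda a,b,z:proj("wrist",np.r_[q+a*np.array([cs,sn])+b*np.array([sn,-cs]),z]).round(1).tolist()
print("top corners",[f(a,b,68) for a in(11,-11) for b in(-6,6)],"base",f(11,0,32))
u=proj("wrist",np.r_[q,68]);x0,y0=int(u[0])-40,int(u[1])-45
c=im[y0:y0+90,x0:x0+80].max(2)
m=(c<45).astype(np.uint8);n,l,st,ce=cv2.connectedComponentsWithStats(m)
print(x0,y0,[(a+[x0,y0,0,0,0],b+[x0,y0]) for a,b in zip(st[1:],ce[1:]) if a[4]>40])
print(c[::5,::5])
E
```

```text
[512.2323898  197.49574206 126.11550793] 0.44937899109039287 [-3.14138195e+00 -2.48534469e-04  2.67730439e+00]
[0.8 0.6 1.1 0. ]
top corners [[316.2, 198.5], [332.2, 198.5], [316.4, 225.8], [332.0, 225.8]] base [324.2, 186.4]
284 167 []
[[126 127 122 123 127 122 163 174 171 173 176 159 117 121 123 123]
 [245 242 236 237 237 120 168 178 103 101 175 159 138 238 245 243]
 [241 241 243 244 242 137 160 117 131 134 114 162 246 245 245 245]
 [238 240 240 241 243 189 162 136 131 138 136 169 248 246 245 245]
 [239 239 235 235 238 168 169 161 131 135 169 255 246 246 245 246]
 [231 228 233 235 238 122 182 121  73  74 255 255 246 244 242 244]
 [235 230 233 241 242 127 254 104  78  78 162 255 242 241 242 243]
 [241 243 244 242 246 250 253 104  82  81  68 255 243 245 243 242]
 [246 245 247 247 140 137 253 113  82  81 104 255 247 245 244 244]
 [246 244 246 194 195 147 154  89 108  85  82 160 241 247 247 245]
 [248 133 143 143 146 149 186 110 109 114 106 162 142 146 144 250]
 [143 143 163 255 255 160 118 244 110 111 104 119 255 255 197 142]
 [107 255 255 255 255 114 123 255 255 255 245 121 255 255 255 255]
 [ 83 255 255 255 255 216 168 179 254 253 255 252 255 255 255 255]
 [ 80 255 255 255 255 252 253 182 183 212 255 253 255 255 255 255]
 [ 81 255 255 255 255 255 197 184 186 214 255 255 255 255 255 255]
 [ 80 255 255 255 255 255 243 186 187 255 255 255 255 255 255 255]
 [ 80 255 255 255 255 255 180 180 185 194 255 255 255 255 255 255]]
```

>>> step_arm(
  plan=[
    [[0.8, 1.5, 15, 0, -0.1], [0.8, 1.5, 35, 0, -0.1], [0.8, 1.5, 55, 0, -0.1], [0.8, 1.5, 70, 0, -0.1], [0.8, 1.5, 80, 0, -0.1], [0.8, 1.5, 84, 0, -0.1], [0.8, 1.5, 84, 0, -0.1], [0.8, 1.5, 84, 0, -0.1]],
  ],
)

```text
t: 20.9
eef_pos: [512.7, 199.9, 42.7]
tcp_rot: [3.141, 0.0, 2.678]
ft_force: [-0.2, 0.3, 0.7]
opening: 0.452
grip_force: 0.0
```

>>> step_arm(
  plan=[
    [[0, 0, 0, 0, -0.5], [0, 0, 0, 0, -1], [0, 0, 0, 0, -1], [0, 0, 0, 0, -1], [0, 0, 0, 0, -1], [0, 0, 0, 0, -1], [0, 0, 0, 0, -1], [0, 0, 0, 0, -1]],
  ],
)

```text
t: 21.57
eef_pos: [512.3, 200.0, 42.4]
tcp_rot: [-3.142, -0.0, 2.677]
ft_force: [-1.6, -2.7, 5.4]
opening: 0.127
grip_force: 30.0
```

>>> step_arm(
  plan=[
    [[0, 0, -3, 0, -1], [0, 0, -6, 0, -1], [0, 0, -9, 0, -1], [0, 0, -12, 0, -1], [0, 0, -13, 0, -1], [0, 0, -13, 0, -1], [0, 0, -13, 0, -1]],
  ],
)

```text
t: 22.15
eef_pos: [512.2, 200.0, 55.2]
tcp_rot: [-3.141, -0.0, 2.678]
ft_force: [-1.6, -1.3, -2.2]
opening: 0.127
grip_force: 30.0
```

```bash
python3 - <<'E'
from h import *
s=env.state();print(s["eef_pos"],s["opening"],s["ft_force"],s["moment"],s["grip_force"])
E
```

```text
[512.21578958 200.00091694  55.18612999] 0.12747838992631752 [-1.6200254  -1.29413241 -2.22252059] [-0.44279871  0.25777381 -0.18334115] 29.9797984957695
```

>>> step_arm(
  plan=[
    [[4, 0, 0, 0, -1], [9, 0, 0, 0, -1], [14, 0, 0, 0, -1], [19, 0, 0, 0, -1], [24, 0, 0, 0, -1], [27.5, 0, 0, 0, -1], [27.5, 0, 0, 0, -1], [27.5, 0, 0, 0, -1]],
  ],
)

```text
t: 22.82
eef_pos: [487.9, 212.5, 55.4]
tcp_rot: [3.141, 0.001, 2.678]
ft_force: [1.8, -2.7, -1.5]
opening: 0.127
grip_force: 30.0
```

```bash
python3 - <<'E'
from h import *
s=env.state();print(s["eef_pos"],s["opening"],s["ft_force"],s["moment"],s["grip_force"],(s["eef_pos"]-[512.2,200,55.2])[:2]@[-.8943,.4475])
E
```

```text
[487.91106998 212.52231237  55.3821046 ] 0.12719140050244807 [ 1.79731335 -2.65804931 -1.46863752] [-0.50226093 -0.28523029 -0.24781922] 29.9928081035614 27.325324907118265
```

Slid 27.3 mm with little force. Lower it behind the ridge and release, then look at the grip's height and force.

>>> step_arm(
  plan=[
    [[0, 0, 4, 0, -1], [0, 0, 8, 0, -1], [0, 0, 12, 0, -1], [0, 0, 12.8, 0, -1], [0, 0, 12.8, 0, -1], [0, 0, 12.8, 0, -0.3], [0, 0, 12.8, 0, -0.3], [0, 0, 12.8, 0, -0.3]],
  ],
)

```text
t: 23.48
eef_pos: [487.6, 212.5, 42.2]
tcp_rot: [-3.141, -0.0, 2.678]
ft_force: [-0.1, 0.2, 0.9]
opening: 0.279
grip_force: 0.0
```

>>> step_arm(
  plan=[
    [[0, 0, -10, 0, -0.3], [0, 0, -30, 0, -0.3], [0, 0, -55, 0, -0.3], [0, 0, -75, 0, -0.3], [0, 0, -82, 0, -0.3], [0, 0, -82, 0, -0.3], [0, 0, -82, 0, -0.3]],
  ],
)

```text
t: 24.07
eef_pos: [487.5, 212.3, 124.2]
tcp_rot: [3.141, 0.0, 2.678]
ft_force: [0.4, 0.8, -0.7]
opening: 0.346
grip_force: 0.0
```

```bash
python3 - <<'E'
from h import *
im=env.read_camera("wrist");cv2.imwrite("pics/w15.png",im)
s=env.state();p=s["eef_pos"];print(p,s["opening"],s["ft_force"])
q=p[:2];cs,sn=np.cos(2.677),np.sin(2.677)
f=lambda a,b,z:proj("wrist",np.r_[q+a*np.array([cs,sn])+b*np.array([sn,-cs]),z]).round(1).tolist()
print("top near edge z68 / z77",f(-11,0,68),f(-11,0,77), f(11,0,68),f(11,0,32))
u=f(0,0,68);c=im[int(u[1])-40:int(u[1])+40:2,int(u[0])-12:int(u[0])+16:4].max(2)
print(int(u[1])-40,int(u[0])-12);print(c.T)
S=594.1,157.2
print("crank",go([594.1-38*np.cos(np.radians(26.6)),157.2+38*np.sin(np.radians(26.6)),125],None,s))
for a,b in [(0,-9)]: print()
E
```

```text
[487.31213361 212.26126092 123.62789965] 0.3513285988323502 [ 0.70525194  0.48862249 -0.04041063]
top near edge z68 / z77 [323.4, 228.0] [323.4, 232.6] [323.4, 200.5] [323.5, 188.1]
174 311
[[125 134 122 126 130 136 170 188 115 221 164 241 255 255 255 255 255 255
  243 255 255 255 255 255 255 255 255 255 255 255 255 244 252 255  90 100
  143 108 114 115]
 [124 126 127 128 134 147 171 172 126 133 143 144 142 151 201 167 109 151
  255 255 255 255 255 252 255 255 255 255 255 255 255 255 254 138  92 116
  253 255 255 255]
 [124 106 121 121 121 123 123 125 113  62  62  65  69  66  68  73  68  71
   83  84  84  84  86  89  87  87  77 212 251 253 253 255 255  90  92 137
  255 255 255 255]
 [104 123 129 130 131 132 134 132 105  65  66  64  68  68  67  70  72  73
   75  71  72  74  86 103 101  98  91 220 253 252 252 252 255  86  94 151
  255 255 255 255]
 [104 121 130 132 128 131 129 134 103  62  65  68  67  67  68  69  70  71
   69  73  70  79 105 102 104 100  93 221 254 253 253 255 255  92  92 133
  233 255 255 255]
 [125 120 120 121 128 155 255 156 110 190 155 160  83  51  53  58  65  67
   61  59  56  58  61  58  59 103 253 255 255 255 255 255 255  88  89 107
  166 174 237 242]
 [127 124 125 131 133 149 155 152 243 254 227 247 151 230 220 160 116 139
  255 252 247 249 240 205 246 237 251 242 252 246 244 208 253 255  86 100
  149 109 115 114]]
crank [-82.1  -1.5  -1.4   0. ]
```

The bolt grip spans rows 192–226, which matches being down and fully drawn. Now the crank.

>>> step_arm(
  plan=[
    [[-12, 0, 0, 0, -0.3], [-28, 0, 0, 0, -0.3], [-46, 0, 0, 0, -0.3], [-64, -0.5, 0, 0, -0.3], [-78, -0.7, 0, 0, -0.3], [-82, -0.7, 0, 0, -0.3], [-82, -0.7, 0, 0, -0.3], [-82, -0.7, 0, 0, -0.3]],
  ],
)

```text
t: 24.78
eef_pos: [560.3, 175.0, 123.8]
tcp_rot: [-3.141, -0.001, 2.677]
ft_force: [0.3, -0.2, 0.1]
opening: 0.351
grip_force: 0.0
```

```bash
python3 - <<'E'
from h import *
im=env.read_camera("wrist");cv2.imwrite("pics/w16.png",im)
s=env.state();p=s["eef_pos"];print(p,s["opening"])
q=p[:2];cs,sn=np.cos(2.677),np.sin(2.677)
f=lambda a,b,z:proj("wrist",np.r_[q+a*np.array([cs,sn])+b*np.array([sn,-cs]),z]).round(1).tolist()
print("top edges",f(7,0,84),f(-7,0,84),f(0,-7,84),f(0,7,84),"base",f(7,0,49))
u=f(0,0,84);x0,y0=int(u[0])-24,int(u[1])-44
print(y0,x0);print(im[y0:y0+76:2,x0:x0+52:3].max(2))
print(go([560.1,174.2,125],None,s))
E
```

```text
[560.08766185 175.26696302 124.02913134] 0.3506197082926979
top edges [323.4, 212.5] [323.4, 231.1] [313.5, 221.8] [333.3, 221.9] base [323.5, 198.2]
177 299
[[217 204 135 135 131 172 175 176 172 173 173 174 137 140 133 173 200 213]
 [255 255 249 136 140 174 174 174 174 175 176 176 165 140 127 246 255 255]
 [255 255 255 173 176 175 175 175 176 174 176 174 173 176 255 255 255 255]
 [255 255 255 187 178 181 177 177 179 177 175 175 176 175 255 255 255 255]
 [255 255 255 246 174 176 178 177 176 174 255 211 236 255 198 255 255 255]
 [255 255 255 255 173 178 177 177 179 177 255 255 255 255 255 255 255 255]
 [255 255 255 255 242 178 180 182 180 180 255 255 255 255 255 255 255 255]
 [255 255 255 255 169 176 176 175 177 177 255 255 255 255 255 255 255 255]
 [255 255 255 255 187 180 180 180 179 175 255 255 255 255 255 255 255 255]
 [255 255 255 255 235 183 178 176 179 176 255 255 255 255 255 255 255 255]
 [255 255 255 255 186 156 133 128 133 132 129 109 255 255 255 255 255 255]
 [255 255 255 255 240 147 144 144 142 146 146 132 255 255 255 255 255 255]
 [255 255 255 255 173 149 144  96  89  90 
[... 1230 characters left out ...]
5]
 [255 255 255 255 255 189 249 250 251 253 253 220 255 255 255 255 255 255]
 [255 255 255 255 255 209 249 250 251 252 253 218 255 255 255 255 255 255]
 [255 255 255 255 255 209 249 251 251 252 253 219 255 255 255 255 255 255]
 [255 255 255 255 255 177 249 250 251 252 253 216 255 255 255 255 255 255]
 [255 255 255 255 255 154 249 250 251 252 252 215 255 255 255 255 255 255]
 [255 255 255 255 255 161 249 249 250 252 252 215 255 255 255 255 255 255]
 [255 255 255 255 255 192 249 249 250 252 252 208 255 255 255 255 255 255]
 [255 255 255 255 255 232 249 249 250 251 252 201 255 255 255 255 255 255]
 [255 255 255 255 255 243 249 249 250 251 252 226 255 255 255 255 255 255]]
[-0.5 -0.9 -1.   0. ]
```

>>> step_arm(
  plan=[
    [[0, 0.5, 12, 0, -0.3], [0, 0.5, 28, 0, -0.3], [0, 0.5, 45, 0, -0.3], [0, 0.5, 60, 0, -0.3], [0, 0.5, 68, 0, -0.3], [0, 0.5, 68, 0, -0.3], [0, 0.5, 68, 0, -0.3]],
  ],
)

```text
t: 25.42
eef_pos: [560.8, 175.8, 56.6]
tcp_rot: [-3.141, -0.0, 2.678]
ft_force: [0.4, 0.1, 0.5]
opening: 0.347
grip_force: 0.0
```

>>> step_arm(
  plan=[
    [[0, 0, 0, 0, -0.6], [0, 0, 0, 0, -1], [0, 0, 0, 0, -1], [0, 0, 0, 0, -1], [0, 0, 0, 0, -1], [0, 0, 0, 0, -1]],
  ],
)

```text
t: 25.92
eef_pos: [561.2, 175.5, 56.9]
tcp_rot: [3.141, 0.001, 2.678]
ft_force: [-1.8, -0.5, 6.4]
opening: 0.143
grip_force: 30.0
```

```bash
python3 - <<'E'
from h import *
s=env.state();p=s["eef_pos"];print(p,s["tcp_rot"],s["opening"],s["ft_force"])
E
```

```text
[561.15910443 175.5357103   56.91208294] [3.14110167e+00 5.05288488e-04 2.67771559e+00] 0.14268300226632766 [-1.78503391 -0.47515728  6.37136936]
```

>>> step_arm(
  plan=[
    [[-0.8, 7.9, 0, 0, -1], [-3.3, 15.5, 0, 0, -1], [-7.3, 22.3, 0, 0, -1], [-12.6, 28.2, 0, 0, -1], [-19, 32.9, 0, 0, -1], [-26.3, 36.1, 0, 0, -1], [-34, 37.8, 0, 0, -1], [-34, 37.8, 0, 0, -1]],
  ],
)

```text
t: 26.58
eef_pos: [609.4, 192.6, 56.9]
tcp_rot: [-3.14, 0.001, 2.678]
ft_force: [-3.1, -9.5, 10.8]
opening: 0.143
grip_force: 30.0
```

```bash
python3 - <<'E'
from h import *
s=env.state();p=s["eef_pos"];print(p,s["opening"],s["ft_force"],s["grip_force"])
d=(p-[561.16,175.54,56.9])[:2];c,n=np.cos(2.6777),np.sin(2.6777)
print(d@[c,n],d@[n,-c])
E
```

```text
[609.41956873 192.55293401  56.86518394] 0.1425551940051809 [-3.06307902 -9.50047257 10.78163632] 30.008120834827423
-35.54723660998701 36.807877788307536
```

>>> step_arm(
  plan=[
    [[-8, -1.1, 0, 0, -1], [-15.7, -2.8, 0, 0, -1], [-23, -6, 0, 0, -1], [-29.4, -10.7, 0, 0, -1], [-34.7, -16.6, 0, 0, -1], [-38.7, -23.4, 0, 0, -1], [-41.2, -31, 0, 0, -1], [-42, -38.9, 0, 0, -1]],
  ],
)

```text
t: 27.25
eef_pos: [628.9, 140.8, 56.9]
tcp_rot: [3.141, 0.0, 2.678]
ft_force: [-3.3, 3.7, 7.8]
opening: 0.142
grip_force: 30.0
```

```bash
python3 - <<'E'
from h import *
s=env.state();p=s["eef_pos"];print(p,s["opening"],s["ft_force"],s["grip_force"])
d=(p-[561.16,175.54,56.9])[:2];c,n=np.cos(2.6777),np.sin(2.6777)
print(d@[c,n],d@[n,-c],"F tool",s["ft_force"][:2]@[c,n],s["ft_force"][:2]@[n,-c])
E
```

```text
[628.88560536 140.82916174  56.92810474] 0.14201690670888464 [-3.32271662  3.73160077  7.7587987 ] 30.001484155654907
-76.09896532542199 -0.7398584606129314 F tool 4.641204300541843 1.8505439045867074
```

>>> step_arm(
  plan=[
    [[0.8, -7.9, 0, 0, -1], [3.3, -15.5, 0, 0, -1], [7.3, -22.3, 0, 0, -1], [12.6, -28.2, 0, 0, -1], [19, -32.9, 0, 0, -1], [26.3, -36.1, 0, 0, -1], [34, -37.8, 0, 0, -1], [42, -37.8, 0, 0, -1]],
  ],
)

```text
t: 27.92
eef_pos: [574.3, 125.1, 56.9]
tcp_rot: [3.141, 0.001, 2.677]
ft_force: [0.3, -1.2, 6.8]
opening: 0.137
grip_force: 30.0
```

```bash
python3 - <<'E'
from h import *
s=env.state();p=s["eef_pos"];print(p,s["opening"],s["ft_force"],s["grip_force"])
d=(p-[561.16,175.54,56.9])[:2];c,n=np.cos(2.6777),np.sin(2.6777)
print(d@[c,n],d@[n,-c],"F tool",s["ft_force"][:2]@[c,n],s["ft_force"][:2]@[n,-c])
E
```

```text
[574.29643753 125.14186749  56.92861037] 0.13666221888628144 [ 0.33102655 -1.16060079  6.79232549] 30.001593232154846
-34.29792233865924 -39.19426328475503 F tool -0.8153336669618589 -0.889833562268135
```

>>> step_arm(
  plan=[
    [[7.7, 1.7, 0, 0, -1], [15, 4.9, 0, 0, -1], [21.4, 9.6, 0, 0, -1], [26.7, 15.5, 0, 0, -1], [30.7, 22.3, 0, 0, -1], [33.2, 29.9, 0, 0, -1], [34, 36, 0, 0, -1], [34, 38.9, 0, 0, -1]],
  ],
)

```text
t: 28.58
eef_pos: [561.6, 176.3, 56.9]
tcp_rot: [3.141, 0.001, 2.678]
ft_force: [0.1, -1.7, 8.3]
opening: 0.138
grip_force: 30.0
```

>>> step_arm(
  plan=[
    [[0, 0, 0, 0, -1], [0, 0, 0, 0, -1], [0, 0, 0, 0, -1], [0, 0, 0, 0, -1]],
  ],
)

```text
t: 28.92
eef_pos: [561.5, 176.1, 56.9]
tcp_rot: [3.14, 0.001, 2.678]
ft_force: [-0.3, 1.6, 6.5]
opening: 0.141
grip_force: 30.0
```

```bash
python3 - <<'E'
from h import *
s=env.state();p=s["eef_pos"];print(p,s["opening"],s["ft_force"],s["grip_force"])
d=(p-[561.16,175.54,56.9])[:2];c,n=np.cos(2.6777),np.sin(2.6777)
print(d@[c,n],d@[n,-c],"F tool",s["ft_force"][:2]@[c,n],s["ft_force"][:2]@[n,-c])
E
```

```text
[561.4858063  176.08810585  56.90358295] 0.14093452673157775 [-0.30152132  1.62797312  6.48095926] 30.001169443130493
-0.046133794560412104 0.6359571039953478 F tool 0.9980643179352897 1.3210144606509333
```

>>> step_arm(
  plan=[
    [[0, -0.3, 0, 0, -1], [0, -0.6, 0, 0, -1], [0, -0.6, 0, 0, -1], [0, -0.6, 0, 0, -1], [0, -0.6, 0, 0, -1]],
  ],
)

```text
t: 29.33
eef_pos: [561.1, 175.5, 56.9]
tcp_rot: [3.141, 0.001, 2.678]
ft_force: [-0.8, 1.3, 7.3]
opening: 0.141
grip_force: 30.0
```

```bash
python3 - <<'E'
from h import *
s=env.state();p=s["eef_pos"]
d=(p-[561.16,175.54,56.9])[:2];c,n=np.cos(2.6777),np.sin(2.6777)
print(d@[c,n],d@[n,-c],"F tool",s["ft_force"][:2]@[c,n],s["ft_force"][:2]@[n,-c])
E
```

```text
-0.00010138666780039267 -0.08392432446416799 F tool 1.2432579929681835 0.7819113161539069
```

>>> step_arm(
  plan=[
    [[0, 0, 0, 0, -0.4], [0, 0, 0, 0, -0.4], [0, 0, 0, 0, -0.4], [0, 0, -15, 0, -0.4], [0, 0, -35, 0, -0.4], [0, 0, -55, 0, -0.4], [0, 0, -66, 0, -0.4], [0, 0, -66, 0, -0.4]],
  ],
)

```text
t: 30.0
eef_pos: [561.6, 175.2, 124.3]
tcp_rot: [3.139, 0.003, 2.678]
ft_force: [-0.3, 0.6, 0.7]
opening: 0.302
grip_force: 0.0
```

>>> step_arm(
  plan=[
    [[12, 0, 0, 0, -0.3], [28, 0, 0, 0, -0.3], [46, 0, 0, 0, -0.3], [64, 0, 0, 0, -0.3], [78, 0, 0, 0, -0.3], [82.4, 0.1, 0, 0, -0.3], [82.4, 0.1, 0, 0, -0.3], [82.4, 0.1, 0, 0, -0.3]],
  ],
)

```text
t: 30.67
eef_pos: [487.3, 212.0, 122.2]
tcp_rot: [3.141, 0.0, 2.678]
ft_force: [0.8, -0.9, -0.1]
opening: 0.348
grip_force: 0.0
```

```bash
python3 - <<'E'
from h import *
im=env.read_camera("wrist");cv2.imwrite("pics/w17.png",im)
s=env.state();p=s["eef_pos"];print(p,s["opening"],go([487.6,212.5,42.2],2.6777,s))
# compare rotor/knobs with the view before the turn (w15, same pose nearly)
a=cv2.imread("pics/w15.png");d=cv2.absdiff(a,im).max(2)[150:260,220:430]
print((d>60).sum(),cv2.phaseCorrelate(np.float32(a[215:255,230:420].mean(2)),np.float32(im[215:255,230:420].mean(2))))
E
```

```text
[487.65563217 211.84231773 122.20560092] 0.3480541388915087 [ 0.4  0.5 80.  -0. ]
654 ((0.38666917576404103, 0.44375178510918545), 0.9409730325142542)
```

>>> step_arm(
  plan=[
    [[0.4, 0.5, 15, 0, -0.3], [0.4, 0.5, 35, 0, -0.3], [0.4, 0.5, 55, 0, -0.3], [0.4, 0.5, 70, 0, -0.3], [0.4, 0.5, 78, 0, -0.3], [0.4, 0.5, 80, 0, -0.3], [0.4, 0.5, 80, 0, -0.3], [0.4, 0.5, 80, 0, -0.3]],
  ],
)

```text
t: 31.38
eef_pos: [487.5, 212.6, 43.0]
tcp_rot: [3.141, 0.001, 2.677]
ft_force: [-0.4, 0.8, -0.2]
opening: 0.35
grip_force: 0.0
```

>>> step_arm(
  plan=[
    [[0, 0, 0, 0, -0.6], [0, 0, 0, 0, -1], [0, 0, 0, 0, -1], [0, 0, 0, 0, -1], [0, 0, 0, 0, -1], [0, 0, 0, 0, -1], [0, 0, 0, 0, -1]],
  ],
)

```text
t: 31.97
eef_pos: [487.3, 212.7, 42.8]
tcp_rot: [3.141, 0.001, 2.677]
ft_force: [0.1, 0.6, 6.2]
opening: 0.124
grip_force: 30.0
```

>>> step_arm(
  plan=[
    [[0, 0, -3, 0, -1], [0, 0, -6, 0, -1], [0, 0, -9, 0, -1], [0, 0, -12, 0, -1], [0, 0, -13, 0, -1], [0, 0, -13, 0, -1], [0, 0, -13, 0, -1]],
  ],
)

```text
t: 32.55
eef_pos: [487.1, 212.7, 55.5]
tcp_rot: [3.141, 0.0, 2.678]
ft_force: [1.8, 4.2, -1.9]
opening: 0.127
grip_force: 30.0
```

>>> step_arm(
  plan=[
    [[-4, 0, 0, 0, -1], [-9, 0, 0, 0, -1], [-14, 0, 0, 0, -1], [-19, 0, 0, 0, -1], [-24, 0, 0, 0, -1], [-27, 0, 0, 0, -1], [-27, 0, 0, 0, -1], [-27, 0, 0, 0, -1]],
  ],
)

```text
t: 33.22
eef_pos: [511.1, 200.3, 55.2]
tcp_rot: [-3.141, -0.001, 2.677]
ft_force: [0.1, 3.4, -3.3]
opening: 0.126
grip_force: 30.0
```

```bash
python3 - <<'E'
from h import *
s=env.state();p=s["eef_pos"];c,n=np.cos(2.6777),np.sin(2.6777)
d=(p-[512.2,200,55.2])[:2];print(p,d@[c,n],d@[n,-c],s["opening"],"F tool",s["ft_force"][:2]@[c,n],s["ft_force"][:2]@[n,-c],s["ft_force"][2])
E
```

```text
[511.11789249 200.31415815  55.18461508] 1.1083124121765113 -0.20321319254893372 0.126321479639926 F tool 1.455812392112249 3.0872092911998847 -3.292543123879775
```

>>> step_arm(
  plan=[
    [[-0.8, 0, 0, 0, -1], [-1.6, 0, 0, 0, -1], [-1.6, 0, 0, 0, -1], [-1.6, 0, 0, 0, -1]],
  ],
)

```text
t: 33.55
eef_pos: [511.3, 200.1, 55.0]
tcp_rot: [-3.141, -0.002, 2.678]
ft_force: [-3.2, 8.7, -2.8]
opening: 0.123
grip_force: 30.0
```

```bash
python3 - <<'E'
from h import *
s=env.state();p=s["eef_pos"];c,n=np.cos(2.6777),np.sin(2.6777)
d=(p-[512.2,200,55.2])[:2];print(p,d@[c,n],d@[n,-c],s["opening"],"F tool",s["ft_force"][:2]@[c,n],s["ft_force"][:2]@[n,-c],s["ft_force"][2])
E
```

```text
[511.34481482 200.09381094  55.04230515] 0.8067812290295351 -0.2987410882111294 0.12345957338938884 F tool 6.783254539031048 6.355349163482529 -2.7889136896162716
```

Stopped 0.8 mm short of the earlier pinch reading with 7 N of resistance, which fits the home stop. Lower and release.

>>> step_arm(
  plan=[
    [[0, 0, 4, 0, -1], [0, 0, 8, 0, -1], [0, 0, 12, 0, -1], [0, 0, 12.6, 0, -1], [0, 0, 12.6, 0, -1]],
  ],
)

```text
t: 33.97
eef_pos: [511.4, 200.1, 42.8]
tcp_rot: [-3.141, -0.002, 2.678]
ft_force: [-5.0, 8.4, 3.1]
opening: 0.126
grip_force: 30.0
```

>>> step_arm(
  plan=[
    [[0, 0, 0, 0, -0.3], [0, 0, 0, 0, -0.3], [0, 0, 0, 0, -0.3], [0, 0, -15, 0, -0.3], [0, 0, -35, 0, -0.3], [0, 0, -60, 0, -0.3], [0, 0, -80, 0, -0.3], [0, 0, -82, 0, -0.3]],
  ],
)

```text
t: 34.63
eef_pos: [513.9, 199.8, 128.0]
tcp_rot: [3.139, 0.004, 2.678]
ft_force: [0.3, -0.7, 0.7]
opening: 0.349
grip_force: 0.0
```

>>> step_arm(
  plan=[
    [[0, 0, 0, 0, -0.3], [0, 0, 0, 0, -0.3], [0, 0, 0, 0, -0.3]],
  ],
)

```text
t: 34.88
eef_pos: [512.0, 199.5, 123.6]
tcp_rot: [-3.14, -0.001, 2.678]
ft_force: [-0.8, 0.1, -0.4]
opening: 0.348
grip_force: 0.0
```

```bash
python3 - <<'E'
from h import *
im=env.read_camera("wrist");cv2.imwrite("pics/w18.png",im)
s=env.state();p=s["eef_pos"];print(p,s["opening"],s["ft_force"])
cs,sn=np.cos(2.6777),np.sin(2.6777);q=np.array([512.2,200])
f=lambda a,b,z:proj("wrist",np.r_[q+a*np.array([cs,sn])+b*np.array([sn,-cs]),z]).round(1).tolist()
print("z68/77 near",f(-11,0,68),f(-11,0,77),"far top, base",f(11,0,68),f(11,0,32))
u=f(0,0,68);c=im[int(u[1])-40:int(u[1])+40:2,int(u[0])-4:int(u[0])+12:4].max(2);print(int(u[1])-40);print(c.T)
# pre-draw view w14 (home) for comparison: shift of the grip after pose difference
w=cv2.imread("pics/w14.png");print(w[174:254:2,320:336:4].max(2).T)
E
```

```text
[512.07133651 199.55112859 123.62932539] 0.34901704318357984 [ 0.1324287  -0.73203347  0.92000574]
z68/77 near [324.1, 228.0] [324.1, 232.6] far top, base [324.1, 200.4] [324.2, 188.1]
174
[[112 122 122 120 125 122 124 128  67  66  66  67  66  71  72  75  75  78
   82  94  94  92  95  97  96  95  92 255 254 254 253 175 180 178 179 180
  175 181 183 177]
 [103 128 132 136 130 134 134 135  61  66  67  71  66  69  74  74  75  76
   73  75  76  85 108 104 106 104  93 255 252 252 252 255 179 178 179 180
  176 181 182 176]
 [102 131 131 133 131 131 132 136  59  65  69  71  65  69  72  72  75  73
   75  76  77  79  76 108 106 105  92 255 254 254 254 255 255 171 255 173
  171 207 255 217]
 [174 171 103 134 134 133 132 153 102 255 255 255 233 158 160  91 109 171
  173  70  77  76 101 130 130 255 255 255 255 255 255 255 255 255 255 255
  255 255 255 255]]
[[176 106 139 140 135 138 158 108  99  87  82  78  75  79  77  77  72  81
   86  87  88  90  83  79 100 245 251 198 228 180 183 185 183 185 189 181
  184 186 182 183]
 [128 133 133 135 131 140 134  77  71  73  75  76  78  78  82  85  82  85
  107 108 109 107 110 108 110 101 255 253 253 254 241 187 183 185 186 182
  188 187 183 185]
 [131 138 138 133 136 136 137  76  73  73  75  78  79  79  84  85  85  82
   83  97 120 113 112 113 112  97 255 253 253 252 255 184 178 181 180 214
  177 181 171 181]
 [124 113 121 117 126 124 128 105  66  67  74  72  79  78  79  80  83  80
   83  83  86  99  98 101  95 165 255 255 255 255 255 255 255 255 255 255
  255 255 255 255]]
```

```bash
python3 -c "
from h import *
print(go([360,420,200],None))"
```

```text
[234.8 129.  -76.2   0. ]
```

>>> step_arm(
  plan=[
    [[10, 5, -20, 0, -0.3], [30, 16, -45, 0, -0.3], [55, 30, -65, 0, -0.3], [85, 46, -76, 0, -0.3], [115, 63, -76, 0, -0.3], [145, 80, -76, 0, -0.3], [175, 96, -76, 0, -0.3], [205, 113, -76, 0, -0.3]],
  ],
)

```text
t: 35.6
eef_pos: [378.4, 393.5, 199.9]
tcp_rot: [-3.14, -0.001, 2.678]
ft_force: [1.2, 0.3, -0.0]
opening: 0.347
grip_force: 0.0
```

>>> step_arm(
  plan=[
    [[20, 25, 0, 0, -0.3], [35, 55, 0, 0, -0.3], [50, 85, 0, 0, -0.3], [60, 115, 0, 0, -0.3], [65, 145, 0, 0, -0.3], [70, 165, 0, 0, -0.3], [70, 170, 0, 0, -0.3], [70, 170, 0, 0, -0.3]],
  ],
)

```text
t: 36.27
eef_pos: [393.1, 576.4, 198.9]
tcp_rot: [-3.139, -0.0, 2.679]
ft_force: [0.5, -0.3, -0.0]
opening: 0.343
grip_force: 0.0
```

```bash
python3 - <<'E'
from h import *
im=env.read_camera("top");cv2.imwrite("pics/t3.png",im);a=cv2.imread("pics/top0.png")
s=env.state();print(s["eef_pos"],s["ft_force"],s["t"])
d=cv2.absdiff(im,a).max(2);m=(d>45).astype(np.uint8)[140:350,220:410]
n,l,st,ce=cv2.connectedComponentsWithStats(m)
for q,b in zip(st[1:],ce[1:]):
    if q[4]>6: u=b+[220,140];print(q[2:],u.round(1),ray("top",u,20).round(0))
for q in [(601.5,206.3,31),(617,112.5,31),(639.9,165.2,31),(556.6,121.6,31),(508.6,62.4,19),(476.3,65.4,19)]: print(q,knob("top",q,rad=13,im=im))
E
```

```text
[392.94359858 575.42775111 199.29773416] [ 0.04198321  0.08464431 -0.49868798] 36.3167
[ 15  18 156] [318.3 184.4] [615. 113.  20.]
[ 13  20 172] [270. 194.] [601. 206.  20.]
[5 5 8] [312.5 221.1] [544. 127.  20.]
[3 5 7] [275. 223.] [544. 198.  20.]
[ 5  7 14] [287.1 228.3] [533. 176.  20.]
[ 12  14 112] [347.7 238.9] [507.  63.  20.]
[ 12  13 105] [347.3 255.8] [475.  65.  20.]
[ 13  15 108] [318.5 285.4] [423. 122.  20.]
[14 15 88] [349.5 287.5] [416.  65.  20.]
[ 14  15 124] [293.6 297.5] [403. 169.  20.]
[15 16 91] [255.3 308.8] [387. 239.  20.]
(601.5, 206.3, 31) (array([270. , 193.2]), np.float32(6.6), np.float64(6.6), array([599.8, 205. ,  31. ]))
(617, 112.5, 31) (array([317.5, 184.5]), np.float32(7.1), np.float64(6.6), array([612.2, 114.2,  31. ]))
(639.9, 165.2, 31) (array([290.5, 171.5]), np.float32(7.1), np.float64(6.5), array([640.5, 164.5,  31. ]))
(556.6, 121.6, 31) (array([314. , 213.2]), np.float32(7.4), np.float64(6.8), array([556.8, 123.5,  31. ]))
(508.6, 62.4, 19) (array([348.2, 237.2]), np.float32(5.8), np.float64(6.8), array([509.8,  61.4,  19. ]))
(476.3, 65.4, 19) (array([347.5, 255.5]), np.float32(7.3), np.float64(6.9), array([475.5,  64.9,  19. ]))
```

```bash
python3 -c "
from cell import env
print(env.job_done())"
```

```text
the job is handed in; nothing more can be done
None
```

I handed the job in at 36 s on the robot's clock. By my measurements both empty pockets are filled, the carousel has made one full turn, the bolt is home and down, and the two left-over spares are in the tray; no verdict came back.

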